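Index a battery cell under the test head and latch the contacts

ROBOT

A 7-joint arm with a two-finger parallel gripper is mounted at the origin on a cart in front of the work surface, level with it; the furniture and walls round the work are solid. World frame = base frame: x ahead of the robot, y to its left, z up, the work surface at z = 0. Lengths are in mm, angles in rad, forces in N, time in s.
With the tool pointing down it reaches from about 400 to 750 mm from the base axis. Payload 19.5 kg.
Tool frame: the origin (TCP) lies between the finger pads; the fingertips stand 19 mm ahead of it and the grasp point (between the pads) is the TCP; z points along the fingers, y is the line along which they close (so a half turn about z gives the same grasp; the last joint's range is limited). The gripper opens to 85 mm and grips with 20 to 120 N. Pads are 22 mm wide; open, the fingers measure 114 mm over their backs; the gripper's body (76 mm by 85 mm) begins 54 mm behind the grasp point. The pads swing forward as they close: fully open they stand 13 mm farther back than shut.
Start: joints at [1.259, 0.707, -0.028, 1.485, 0.022, 0.951, -0.075], TCP at [153.254, -554.175, 250.268] pointing down, gripper open.
Joint ranges: [-2.71, 2.71], [-0.32, 2.16], [-1.57, 1.52], [0, 2.45], [-1.46, 4.6], [0, 2.02], [-2.83, 2.83]. Speed limits (rad/s): [1.89, 1.89, 2.57, 2.57, 3.01, 3.01, 3.01].

INTERFACE

Orientations are given as a unit quaternion [w, x, y, z].
In Python, from rig import manip gives the robot as it stands. The module is installed in compiled form; this text tells all that it offers.
- The arm moves only by the shell command python3 -m inch 'ROWS' [FORCE]. ROWS is JSON, a list of rows, each an object of numbers: "wx", "wy", "wz": the turn, a rotation vector about the tool's x, y, z in rad; "tx", "ty", "tz": the shift along the tool's x, y, z in cm; "fingers": the finger opening in cm, from 0 to 8.54. A call has 1 to 8 rows; each row shifts and turns the commanded pose from where the row before left it, along the tool's axes as they then stand; what a row does not reach is not made up. A row lasts 1/10 s, in which the tool goes at most 50 mm and 8.59 degrees, less where a joint would pass 70% of its speed; a pose out of reach is approached as far as the arm can. A call is refused whole if a number of a shift passes 5 or a number of a turn 0.15, either way. A call with a gripper value outside its range is refused whole. The fingers move at their own pace and stop on an object; FORCE is the grip in N (left out, the last holds). Time passes only in rows, so rows that do not move let the fingers close. It gives the time, the measured TCP pose, the force, the opening and the grip force at its end, in the units of the state.
- manip.state(): the state, without advancing time (a new reading comes with each control period).
- manip.snapshot(name): name is "scene" or "top" or "wrist"; returns (picture, depth): 400x640x3 uint8, red, green, blue; 400x640 float32, mm along the optical axis (not along the pixel's ray), 0 where there is no reading.
- manip.camera_model(name): a dict with "mtx" (3x3 intrinsics, pixels), "R" (3x3) and "t" (3): a world point X has camera coordinates R X + t; the wrist camera has in their place "mount" (4x4, takes a point from camera to tool coordinates, whose origin is the TCP and whose axes are the flange's). Camera axes: x right, y down, z forward; pixel columns grow to the right and rows downward; lengths in mm; the calibration is good to about 2 mm. The wrist camera is an equidistant fisheye: a pixel r from the principal point sees the ray r / f radians off the axis. A picture is of the moment at which its call begins: read the wrist's pose just before it. camera_model takes no time and is no camera call.
- manip.job_done(): hands the job in; it is judged then, once.
Trained networks look in the newest picture that a camera, given by its name, has taken for a name from the list of things; names that differ only in an ending like _2 or _b are one class to them, and where a whole thing is asked for, a point or a joint stands for the part that bears it (a point fixed in the world has none). Each returns a list of dicts, best first, with "score" (0 to 1); they miss things now and then, are a little off and sometimes report something else, mostly with a low value. They report only what shows in the picture. A call takes as long as a camera call.
- manip.spot_in(camera, thing): "centre" ([column, row] in pixels, amid what is visible of it).
The state is a dict: "t": time; "joint_pos": joint angles; "joint_velocities": joint speeds; "tau": joint torques, N m; "ee_pos": TCP position; "tcp_rot": TCP orientation; "contact_force": force on the tool from outside, world axes, zero at the start; "wrist_torque": the same for the moment, N m; "finger_gap": finger opening in mm; "finger_force": force on a finger pad.
Only numpy, scipy, OpenCV 4.12 (cv2) and the standard library are available. Lean on these libraries where they do the work, as an engineer would, in place of code of your own. Each camera call takes 0.05 s, during which the arm holds its last target. There are 200 camera calls.

TASK

Test the next cell: lift the battery cell out of the slanted stand and stand it upright, terminals up, fully down in the empty nest of the turntable. With the contact arm still raised, turn the turntable until that nest clicks into its detent under the test head; then press the contact arm down by its cross handle until its catch holds it. Leave the other things lying about on the bench where they are.

Things in the scene. Friction and masses are not known exactly. Their poses are not given: they have to be found in the camera images.
- cell: The loose battery cell, a blue block with black cap and two metal terminals: 148 long (its x) x 26 thick (y) x 107 mm high (z, terminals at +z), about 0.7 kg. Origin: centre of its underside. Grip it across the 26 mm; the plain body reaches 88 mm above the underside, cap and terminals above that. It starts leaning in the stand, its z axis 35 degrees from vertical.
- stand: Slanted stand of dark steel, fixed; origin: centre of the underside of its foot, 140 x 176 mm. The cell rests on a sloping ledge, its length along the stand's y, its top leaning to -x against two rails 18 mm wide, 60 mm either side of the middle and 82 mm up its lower face; else that face is free. A 13 mm lip lies along the upper face. Draw the cell out along its own z.
- fixture: Indexing test fixture, fixed: turntable on an aluminium base, and the test head, a grey pillar with the contact arm. Origin: on the turntable's axis, on the bench top; x points from there to the test head, z up. Pillar 50 mm square, 182 mm high, its middle 170 mm from the axis. The detent's roller housing, 40 mm high, stands at the rim 120 degrees counter-clockwise from the head.
- turntable (a joint): Angle of the turntable (rad), growing counter-clockwise from above, no stops. At 0 or a whole turn the empty nest is under the test head and a sprung roller sits in a notch of the rim: the detent. It draws the table home from within 0.05 rad; passing in or out takes 10 to 15 N at a post. Two more notches at +-2.09 are for the two clamped cells. Disc 280 mm across, top 36 mm up.
- nest_seat (a point): Centre of the empty nest's floor, 70 mm from the turntable's axis, 36 mm above the bench. Turntable's axes: x outward through the nest, z up. The nest is a pocket of black brackets, 153 mm along y by 30 mm along x, walls 22 mm high, flared lips to 32 mm, open in the middle 90 mm of both long sides. The cell stands in it, length along y, either way round.
- grip_a (a point): Middle of the black revolving grip (26 mm diameter, 40 mm high, upright, spins freely) of a steel post on the turntable, 118 mm from the axis, 60 degrees counter-clockwise from the empty nest; 166 mm above the bench, top of the grip at 186 mm. The cells on the turntable reach 143 mm.
- grip_b (a point): The same on the second post, 180 degrees from the empty nest.
- grip_c (a point): The same on the third post, 60 degrees clockwise from the empty nest.
- test_point (a point): Point of the fixture under the test head: 70 mm from the turntable's axis, 36 mm above the bench. nest_seat comes to lie here when the empty nest is in its detent under the head. Axes of the fixture.
- contact_arm (a joint): Angle of the sprung contact arm (rad): 0 raised (58 degrees above level, where its spring holds it), 1.01 level. Pressing it down takes up to 15 N at the handle; just past 0.96 a catch springs in and then holds it at about 0.93; the stop is at 1.06.
- press_bar (a point): Middle of the arm's cross handle: level black bar, 15 mm diameter, 76 mm long along the fixture's y, 135 mm from the pivot. It starts 280 mm above the bench and swings down and towards the turntable's axis; held down it is 170 mm up, 30 mm from the axis. A grey contact bar 124 mm wide with two brass probes sits on the arm 95 mm from the pivot.
- pivot_point (a point): Point on the axis of the contact arm's hinge, in the pillar: 165 mm from the turntable's axis and 165 mm above the bench; the hinge axis lies along the fixture's y.
- bottle: White plastic bottle with a red nozzle, 52 mm diameter, 140 mm high, a bystander. Origin: centre of its underside.
- tub: Small white tub with a blue lid, 37 mm diameter, 54 mm high, a bystander.
- tape: Roll of black tape lying flat, 60 mm diameter, 18 mm high, a bystander.
- meter: Hand-held multimeter lying flat, 163 x 81 x 46 mm, a bystander.
- driver: Nut driver with a yellow handle, 184 mm long, 29 mm high, a bystander.
- block: Grey terminal block, 70 x 22 x 19 mm, a bystander.

How it is judged (in metres and radians):
On the way, in this order (a step that is already met when the one before it is completed fails the run):
1. the cell stands upright, fully down in the empty nest, the contact arm still raised (x of cell in the frame of nest_seat between -0.006 and 0.006 m and y of cell in the frame of nest_seat between -0.007 and 0.007 m and z of cell in the frame of nest_seat between -0.004 and 0.004 m and angle between cell's own z axis and vertical below 0.08 rad and angle between the y axis of cell and the x axis of nest_seat, either way round below 0.1 rad and value of joint contact_arm below 0.3 rad), for 0.2 s.
2. with the contact arm raised, the nest with the cell is turned into its detent under the test head (all of step 1 and horizontal distance between nest_seat and test_point below 0.006 m and angle between the x axis of nest_seat and the x axis of test_point, either way round below 0.04 rad), for 0.2 s.
At the end, for the whole second after the job is handed in: the cell stands in the nest within 6 mm across and 7 mm along, on its floor within 4 mm and upright within 0.08 rad; the nest is under the test head in its detent, within 0.04 rad; the contact arm is held down by its catch at over 0.88 rad; all at rest (x of cell in the frame of nest_seat between -0.006 and 0.006 m and y of cell in the frame of nest_seat between -0.007 and 0.007 m and z of cell in the frame of nest_seat between -0.004 and 0.004 m and angle between cell's own z axis and vertical below 0.08 rad and angle between the y axis of cell and the x axis of nest_seat, either way round below 0.1 rad and horizontal distance between nest_seat and test_point below 0.006 m and angle between the x axis of nest_seat and the x axis of test_point, either way round below 0.04 rad and value of joint contact_arm above 0.88 rad and velocity of joint contact_arm below 0.05 rad/s and linear speed of cell below 0.02 m/s); the robot touches nothing.
It fails at once if one of the other things on the bench (bottle, tub, tape, multimeter, nut driver, terminal block) is pushed more than 50 mm (distance of any of bottle, tub, tape, meter, driver, block from where it was at the start of the episode above 0.05 m).
It also fails if it takes over 67 s, if anything falls off the work surface, if the arm or the gripper's body presses on something with over 40 N, if the wrist force passes 120 N, or if a joint passes its speed limit or range.

## Working session

There is one attempt and no reset: what is moved stays moved. The work goes in short steps, Python scripts to look and compute and a shell command to move; the robot and the scene stay as the last step left them, time stands still between calls to the robot, and variables do not carry over. Pictures are saved under pics/ and viewed, at most 10 in all, crops included, and the job is handed in when it is done.

```bash
mkdir -p pics; cat > h.py <<'E'
import numpy as np, cv2
from rig import manip
from scipy.spatial.transform import Rotation as Ro
def tool():
    s=manip.state(); q=s["tcp_rot"]; return np.array(s["ee_pos"]),Ro.from_quat([q[1],q[2],q[3],q[0]]).as_matrix()
def snap(n,f=None):
    p=tool(); im,d=manip.snapshot(n)
    if f: cv2.imwrite(f"pics/{f}.png",im[:,:,::-1])
    return im,d,p
def rays(n,uv,pose=None):
    c=manip.camera_model(n);K=np.array(c["mtx"]);uv=np.atleast_2d(np.array(uv,float))
    x=(uv[:,0]-K[0,2])/K[0,0];y=(uv[:,1]-K[1,2])/K[1,1]
    if n!="wrist":
        R=np.array(c["R"]);t=np.array(c["t"]);return -R.T@t,np.c_[x,y,np.ones_like(x)]@R
    r=np.hypot(x,y)+1e-9;d=np.c_[x/r*np.sin(r),y/r*np.sin(r),np.cos(r)]
    M=np.array(c["mount"]);p,R=pose
    return p+R@M[:3,3],d@(R@M[:3,:3]).T
def world(n,uv,d,pose=None):
    uv=np.atleast_2d(np.array(uv));o,v=rays(n,uv,pose)
    c=manip.camera_model(n)
    if n!="wrist": z=d[uv[:,1].astype(int),uv[:,0].astype(int)];return o+v*z[:,None]
    ax=(pose[1]@np.array(c["mount"])[:3,:3])[:,2]
    z=d[uv[:,1].astype(int),uv[:,0].astype(int)];return o+v*(z/(v@ax))[:,None]
def cloud(n,d,pose=None):
    vv,uu=np.nonzero(d>0);uv=np.c_[uu,vv];return uv,world(n,uv,d,pose)
E
python3 - <<'E'
from h import *
np.set_printoptions(precision=3,suppress=True)
s=manip.state();print(s)
for n in["scene","top"]:
    im,d,p=snap(n,n);c=manip.camera_model(n);print(n,c)
    for t in["cell","stand","fixture","turntable","nest_seat","grip_a","press_bar","contact_arm","pivot_point","bottle","tub","tape","meter","driver","block"]:
        r=manip.spot_in(n,t)
        for q in r[:4]:
            uv=np.clip(np.round(q["centre"]),0,[639,399]).astype(int)
            print(n,t,uv,round(q["score"],2),world(n,uv,d)[0].round())
print(manip.camera_model("wrist"))
E
```

```text
{'t': 0.0, 'joint_pos': array([ 1.259,  0.707, -0.028,  1.485,  0.022,  0.951, -0.075]), 'joint_velocities': array([-0.001,  0.002, -0.002,  0.001, -0.001, -0.001, -0.001]), 'tau': array([  0.   , -88.323,   1.235, -23.617,   0.017,   0.006,  -0.   ]), 'ee_pos': array([ 153.231, -553.963,  249.84 ]), 'tcp_rot': array([-0.001,  0.991,  0.135, -0.   ]), 'contact_force': array([ 0.812,  0.264, -0.   ]), 'wrist_torque': array([ 0.07 , -0.004, -0.014]), 'finger_force': 0.0, 'finger_gap': 85.36577396392458}
scene {'mtx': array([[480.717,   0.   , 320.021],
       [  0.   , 480.717, 192.072],
       [  0.   ,   0.   ,   1.   ]]), 'R': array([[-0.447, -0.894, -0.003],
       [-0.594,  0.3  , -0.746],
       [ 0.668, -0.332, -0.666]]), 't': array([ 226.055,  476.052, 1347.317])}
scene cell [193 275] 0.64 [473. 443. 105.]
scene stand [200 291] 0.71 [487. 435.   4.]
scene fixture [371 204] 0.61 [ 557. -236.   41.]
scene turntable [364 203] 0.91 [ 567. -212.   48.]
scene nest_seat [367 208] 0.74 [ 537. -206.   50.]
scene grip_a [366 207] 0.87 [ 542. -205.   52.]
scene press_bar [380 146] 0.67 [ 
[... 1452 characters left out ...]
0.56 [ 572. -215.   46.]
top bottle [286 225] 0.71 [470.  68.  82.]
top tub [437 180] 0.52 [ 633. -506.   41.]
top tub [427 212] 0.19 [ 512. -468.   24.]
top tape [265 243] 0.67 [402. 153.   0.]
top meter [438 179] 0.86 [ 638. -512.   34.]
top driver [394 176] 0.62 [ 629. -307.  238.]
top driver [426 214] 0.6 [ 505. -465.   20.]
top block [355 202] 0.29 [ 553. -192.   47.]
{'mtx': array([[309.707,   0.   , 318.703],
       [  0.   , 309.707, 198.036],
       [  0.   ,   0.   ,   1.   ]]), 'mount': array([[   0.001,   -0.948,   -0.319,   81.974],
       [   1.   ,    0.001,    0.   ,    0.304],
       [  -0.   ,   -0.319,    0.948, -123.589],
       [   0.   ,    0.   ,    0.   ,    1.   ]])}
```

```bash
python3 - <<'E'
import cv2
a=cv2.imread("pics/scene.png");b=cv2.imread("pics/top.png")
cv2.imwrite("pics/s2.png",cv2.resize(a[90:340,130:480],(800,571),interpolation=3))
cv2.imwrite("pics/t2.png",cv2.resize(b[120:290,140:480],(800,400),interpolation=3))
E
```

```text
(no output)
```

View pics/s2.png

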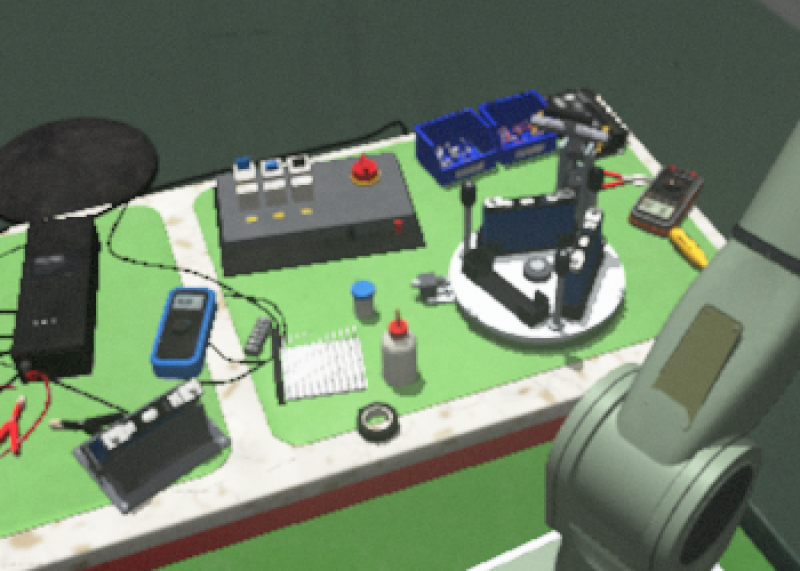

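View pics/t2.png

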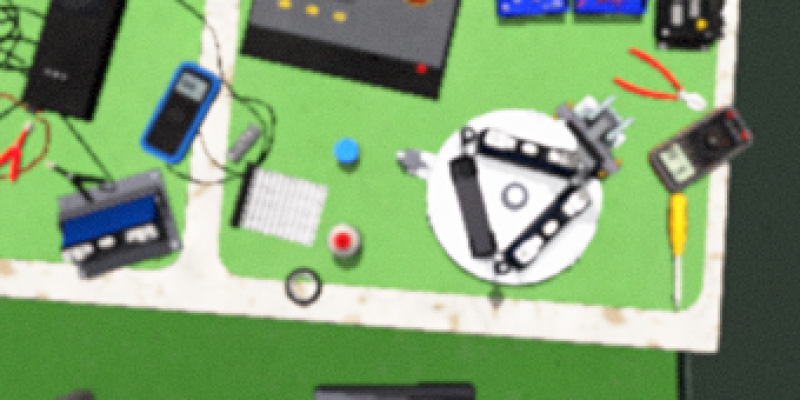

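The cell leans towards the robot at the left (scene pixel ~(193,275)). The empty nest faces +y on the turntable, roughly 155° counter-clockwise from the head. Next I'll look closer with the wrist camera.

```bash
python3 -m inch '[{"tz":-4,"tx":1},{"tx":4,"ty":-1.8,"tz":-2},{"tx":4,"ty":-1.8,"tz":-2},{"tx":4,"ty":-1.8,"tz":-2},{"tx":4,"ty":-1.8,"tz":-2},{"tx":4,"ty":-1.8,"tz":-2},{"tx":4,"ty":-1.8,"tz":-2},{"tx":4,"ty":-1.8,"tz":-2}]'
python3 -m inch '[{"tx":1},{}]'
python3 - <<'E'
from h import *
np.set_printoptions(precision=1,suppress=True)
im,d,p=snap("wrist","w1");print(p,manip.state()["t"]); np.savez("w1.npz",d=d,p=p[0],R=p[1])
for t in["turntable","nest_seat","grip_a","grip_b","press_bar","pivot_point"]:
    for q in manip.spot_in("wrist",t)[:4]:
        uv=np.clip(np.round(q["centre"]),0,[639,399]).astype(int); print(t,uv,round(q["score"],2),world("wrist",uv,d,p)[0])
E
```

```text
(array([ 153.3, -554.2,  250.3]), array([[ 1. ,  0.3, -0. ],
       [ 0.3, -1. ,  0. ],
       [-0. , -0. , -1. ]])) 1.65schema error: expected keys wx, wy, wz, tx, ty, tz, fingers
schema error: expected keys wx, wy, wz, tx, ty, tz, fingers
```

View pics/w1.png

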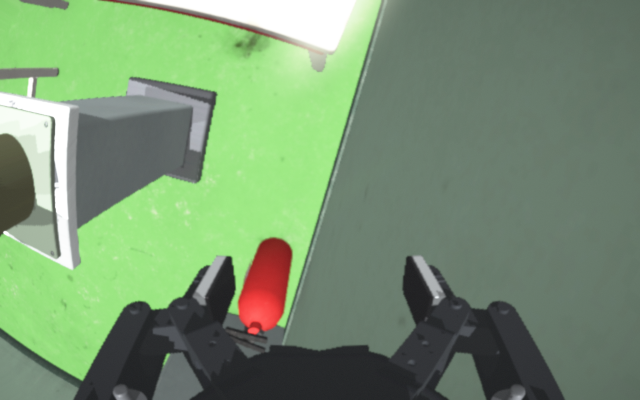

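The start view shows only floor, and rows need every key. I'll move to look down on the fixture.

```bash
python3 -m inch '[{"tx":1,"ty":0,"tz":-4,"wx":0,"wy":0,"wz":0,"fingers":8.5},{"tx":3,"ty":-1.4,"tz":-2.5,"wx":0,"wy":0,"wz":0,"fingers":8.5},{"tx":4,"ty":-1.8,"tz":-2,"wx":0,"wy":0,"wz":0,"fingers":8.5},{"tx":4,"ty":-1.8,"tz":-2,"wx":0,"wy":0,"wz":0,"fingers":8.5},{"tx":4,"ty":-1.8,"tz":-2,"wx":0,"wy":0,"wz":0,"fingers":8.5},{"tx":4,"ty":-1.8,"tz":-2,"wx":0,"wy":0,"wz":0,"fingers":8.5},{"tx":4,"ty":-1.8,"tz":-2,"wx":0,"wy":0,"wz":0,"fingers":8.5},{"tx":4,"ty":-1.8,"tz":-2,"wx":0,"wy":0,"wz":0,"fingers":8.5}]'
python3 -m inch '[{"tx":4,"ty":-1.8,"tz":-2,"wx":0,"wy":0,"wz":0,"fingers":8.5},{"tx":4,"ty":-1.8,"tz":0,"wx":0,"wy":0,"wz":0,"fingers":8.5},{"tx":4,"ty":-1.8,"tz":0,"wx":0,"wy":0,"wz":0,"fingers":8.5},{"tx":2,"ty":-1,"tz":0,"wx":0,"wy":0,"wz":0,"fingers":8.5},{"tx":0,"ty":0,"tz":0,"wx":0,"wy":0,"wz":0,"fingers":8.5}]'
cat > look.py <<'E'
import sys
from h import *
np.set_printoptions(precision=1,suppress=True)
f=sys.argv[1]
im,d,p=snap("wrist",f);print(p[0],p[1].tolist(),manip.state()["t"]); np.savez(f+".npz",d=d,p=p[0],R=p[1],im=im)
for t in sys.argv[2:]:
    for q in manip.spot_in("wrist",t)[:4]:
        uv=np.clip(np.round(q["centre"]),0,[639,399]).astype(int); print(t,uv,round(q["score"],2),world("wrist",uv,d,p)[0])
E
python3 look.py w2 turntable nest_seat grip_a press_bar pivot_point
```

```text
t: 2.75
ee_pos: [391.7, -360.5, 436.3]
tcp_rot: [0.0, 0.991, 0.134, 0.0]
contact_force: [0.3, -0.2, 0.5]
finger_gap: 85.2
finger_force: 0.0
t: 3.25
ee_pos: [510.5, -260.3, 454.6]
tcp_rot: [-0.001, 0.991, 0.137, -0.0]
contact_force: [-0.1, -0.6, -0.6]
finger_gap: 85.1
finger_force: 0.0
[ 510.5 -260.3  454.6] [[0.962647072130479, 0.27075918874729576, -0.00027609332226157527], [0.27075927783286, -0.96264575788449, 0.001599466918714503], [0.0001672902998839348, -0.0016144769748200943, -0.9999986827381591]] 3.3
turntable [292 114] 0.92 [ 550.7 -202.4   55.6]
turntable [303 101] 0.24 [ 576.2 -213.4   35.1]
nest_seat [292 116] 0.97 [ 547.2 -203.1   53.3]
nest_seat [305 108] 0.59 [ 565.9 -220.6   50.2]
grip_a [291 113] 0.85 [ 551.8 -200.3   54.6]
grip_a [460 127] 0.64 [ 620.3 -505.2   32.1]
press_bar [376  79] 0.86 [ 624.8 -288.7  259.7]
pivot_point [306 109] 0.62 [ 564.7 -222.6   49.6]
pivot_point [170  46] 0.4 [622.7  47.6  52.5]
pivot_point [30 86] 0.39 [511.8 364.6 112.2]
```

View pics/w2.png

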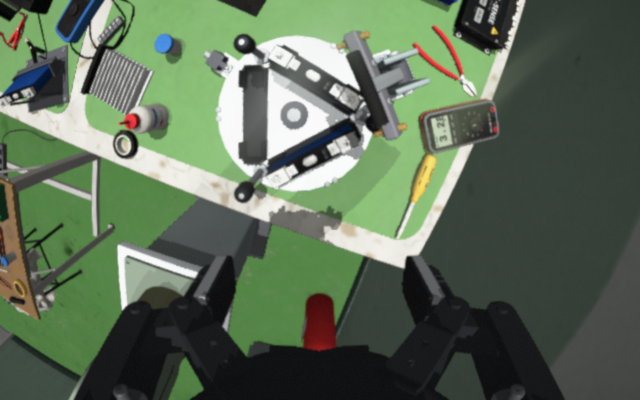

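The wrist view shows the turntable: hub at (293,115), post a at (243,190), post c at (243,42), the empty nest on the left at (254,115), and the raised arm at (375,80). Next, fit these from depth.

```bash
cat > fit.py <<'E'
from h import *
import sys
from scipy.optimize import least_squares
np.set_printoptions(precision=1,suppress=True)
f=sys.argv[1] if len(sys.argv)>1 else "w2"
z=np.load(f+".npz");d=z["d"];pose=(z["p"],z["R"]);uv,P=cloud("wrist",d,pose)
C0=np.array([555,-212]) if len(sys.argv)<4 else np.array([float(sys.argv[2]),float(sys.argv[3])])
r=np.hypot(*(P[:,:2]-C0).T)
S=P[(r<160)&(abs(P[:,2]-36)<6)];print("disc z",np.median(S[:,2]),len(S))
# boundary: max radius per angle bin
a=np.arctan2(*(S[:,:2]-C0).T[::-1]);b=np.round(a/0.06);E=np.array([S[b==k][np.argmax(np.hypot(*(S[b==k][:,:2]-C0).T)),:2] for k in np.unique(b)])
s=least_squares(lambda q:np.hypot(E[:,0]-q[0],E[:,1]-q[1])-q[2],[*C0,140],loss="soft_l1",f_scale=2).x;print("disc",s)
C=s[:2]
T=P[(r<150)&(P[:,2]>170)&(P[:,2]<200)]
# cluster grips
lab=-np.ones(len(T),int);k=0
for i in range(len(T)):
    if lab[i]<0:
        m=np.hypot(*(T[:,:2]-T[i,:2]).T)<30;lab[m&(lab<0)]=k;k+=1
for j in range(k):
    q=T[lab==j]
    if len(q)>8:
        zt=np.percentile(q[:,2],95);q2=q[q[:,2]>zt-5];m=(q2[:,:2].min(0)+q2[:,:2].max(0))/2
        print("post",len(q),m,q2[:,:2].mean(0),zt,"rad",np.hypot(*(m-C)),"az",np.degrees(np.arctan2(*(m-C)[::-1])))
# hub
H=P[(np.hypot(*(P[:,:2]-C).T)<30)&(P[:,2]>42)];print("hub",len(H),(H.min(0)+H.max(0))/2,H.max(0)-H.min(0))
B=P[(r<260)&(P[:,2]>205)&(P[:,2]<330)];print("arm",len(B),B.min(0),B.max(0))
E
python3 fit.py
```

```text
disc z 36.08196125589416 11670
disc [ 549.3 -203.1  138. ]
post 316 [ 635.3 -123.7] [ 635.1 -124.2] 187.206569708364 rad 117.05416233775239 az 42.70115155016801
post 121 [ 647.  -318.8] [ 647.6 -321.9] 197.27950623462755 rad 151.44731278299017 az -49.86354738022791
post 97 [ 643.1 -328. ] [ 642.7 -328.3] 191.20215061964635 rad 156.2568359607955 az -53.11184240394605
post 113 [ 574.9 -316.3] [ 573.5 -314.4] 186.9695021989666 rad 116.07570107928102 az -77.27703913178394
post 283 [ 437.9 -171.6] [ 438.3 -172. ] 187.192721689656 rad 115.82718818150013 az 164.22048337989764
hub 609 [ 550.3 -204.9   51.4] [47.  48.3 11.4]
arm 3047 [ 564.5 -338.   205.1] [ 673.2 -240.8  290.7]
```

```bash
cat >> h.py <<'E'
from scipy.linalg import logm,expm
def ori(az,tilt=0.):  # tool x at azimuth az (deg), z down, then turned about tool x by tilt (deg)
    x=np.array([np.cos(np.radians(az)),np.sin(np.radians(az)),0]);z=np.array([0,0,-1.]);return np.c_[x,np.cross(z,x),z]@Ro.from_euler("x",tilt,degrees=True).as_matrix()
def plan(p1,R1,n,p0=None,R0=None):
    if p0 is None:p0,R0=tool()
    A=np.eye(4);A[:3,:3]=R0;A[:3,3]=p0;B=np.eye(4);B[:3,:3]=R1;B[:3,3]=p1
    D=expm(logm(np.linalg.inv(A)@B).real/n)
    print(n,"rows of t(cm)",(D[:3,3]/10).round(2),"w",Ro.from_matrix(D[:3,:3]).as_rotvec().round(3))
E
python3 - <<'E'
from h import *
np.set_printoptions(precision=1,suppress=True)
z=np.load("w2.npz");d=z["d"];pose=(z["p"],z["R"]);uv,P=cloud("wrist",d,pose)
C=np.array([550.5,-205]);r=np.hypot(*(P[:,:2]-C).T)
for lo,hi in((272,300),(225,262)):
    B=P[(r<200)&(P[:,2]>lo)&(P[:,2]<hi)];m=(B.mean(0));w,V=np.linalg.eigh(np.cov(B[:,:2].T));v=V[:,1];t=(B[:,:2]-m[:2])@v
    c=m[:2]+v*(t.max()+t.min())/2
    print(len(B),"mean",m,"centre",c,"az",np.degrees(np.arctan2(*(c-C)[::-1])),"rad",np.hypot(*(c-C)),"len",np.ptp(t),"az of normal",np.degrees(np.arctan2(v[1],v[0]))+90)
B=P[(r>138)&(r<190)&(P[:,2]>30)&(P[:,2]<48)&(P[:,1]>C[1])];print("roller",len(B),B.mean(0),np.degrees(np.arctan2(*(B.mean(0)[:2]-C)[::-1])))
plan([495,430,330],ori(105.5),16)
E
```

```text
1229 mean [ 611.  -278.9  287.2] centre [ 610.5 -279.3] az -51.03759698600458 rad 95.49118191355173 len 76.4725191309262 az of normal -50.954772763595315
1686 mean [ 622.2 -291.2  250.1] centre [ 621.4 -291.8] az -50.7381799457503 rad 112.08619017746449 len 124.2645093608647 az of normal -50.571794815809284
roller 466 [591.6 -65.6  38.1] 73.59008306705888
16 rows of t(cm) [ 4.  -2.6  0.8] w [ 0.   0.  -0.1]
```

```bash
python3 -m inch '[{"tx":4,"ty":-2.6,"tz":0.3,"wx":0,"wy":0,"wz":-0.098,"fingers":8.5},{"tx":4,"ty":-2.6,"tz":0.3,"wx":0,"wy":0,"wz":-0.098,"fingers":8.5},{"tx":4,"ty":-2.6,"tz":0.3,"wx":0,"wy":0,"wz":-0.098,"fingers":8.5},{"tx":4,"ty":-2.6,"tz":0.3,"wx":0,"wy":0,"wz":-0.098,"fingers":8.5},{"tx":4,"ty":-2.6,"tz":0.3,"wx":0,"wy":0,"wz":-0.098,"fingers":8.5},{"tx":4,"ty":-2.6,"tz":0.3,"wx":0,"wy":0,"wz":-0.098,"fingers":8.5},{"tx":4,"ty":-2.6,"tz":0.3,"wx":0,"wy":0,"wz":-0.098,"fingers":8.5},{"tx":4,"ty":-2.6,"tz":0.3,"wx":0,"wy":0,"wz":-0.098,"fingers":8.5}]'
python3 -m inch '[{"tx":4,"ty":-2.6,"tz":1.2,"wx":0,"wy":0,"wz":-0.098,"fingers":8.5},{"tx":4,"ty":-2.6,"tz":1.2,"wx":0,"wy":0,"wz":-0.098,"fingers":8.5},{"tx":4,"ty":-2.6,"tz":1.2,"wx":0,"wy":0,"wz":-0.098,"fingers":8.5},{"tx":4,"ty":-2.6,"tz":1.2,"wx":0,"wy":0,"wz":-0.098,"fingers":8.5},{"tx":4,"ty":-2.6,"tz":1.2,"wx":0,"wy":0,"wz":-0.098,"fingers":8.5},{"tx":4,"ty":-2.6,"tz":1.2,"wx":0,"wy":0,"wz":-0.098,"fingers":8.5},{"tx":4,"ty":-2.6,"tz":1.2,"wx":0,"wy":0,"wz":-0.098,"fingers":8.5},{"tx":4,"ty":-2.6,"tz":1.2,"wx":0,"wy":0,"wz":-0.098,"fingers":8.5}]'
python3 -m inch '[{"tx":0,"ty":0,"tz":0,"wx":0,"wy":0,"wz":0,"fingers":8.5},{"tx":0,"ty":0,"tz":0,"wx":0,"wy":0,"wz":0,"fingers":8.5}]'
python3 look.py w3 cell stand
```

```text
t: 4.35
ee_pos: [647.3, 83.5, 431.0]
tcp_rot: [-0.0, 0.864, 0.504, -0.0]
contact_force: [0.8, -0.2, -0.2]
finger_gap: 85.1
finger_force: 0.0
t: 5.15
ee_pos: [500.5, 425.6, 334.9]
tcp_rot: [0.0, 0.605, 0.796, 0.0]
contact_force: [1.8, 0.8, -0.6]
finger_gap: 84.9
finger_force: 0.0
t: 5.35
ee_pos: [501.3, 424.7, 335.5]
tcp_rot: [0.0, 0.607, 0.795, -0.0]
contact_force: [0.6, -1.0, 0.3]
finger_gap: 84.9
finger_force: 0.0
[501.3 424.7 335.5] [[-0.26399599113356564, 0.9645237661802517, 0.00014539212367977155], [0.9645237349068192, 0.26399602118243204, -0.0002561273996108742], [-0.00028542390625735847, 7.261754744091184e-05, -0.9999999566299418]] 5.4
stand [354 136] 0.63 [538.  466.9  51.4]
```

View pics/w3.png

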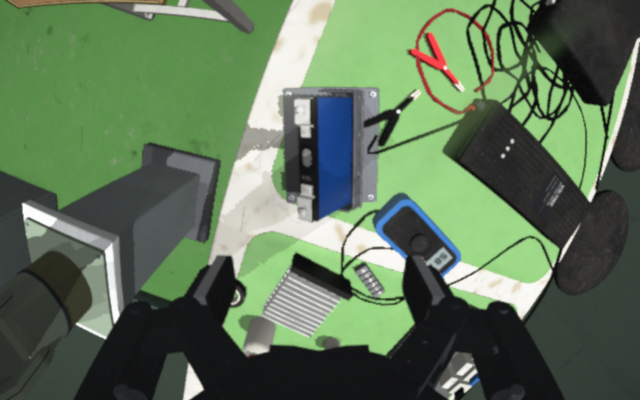

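Cell is at cols 285–355, rows 90–220: white terminals on the left (towards robot), blue upper face on the right.

```bash
cat > cellfit.py <<'E'
from h import *
np.set_printoptions(precision=2,suppress=True)
def fit(im,uv,P,tag):
    c=im[uv[:,1],uv[:,0]].astype(int);m=(c[:,2]>c[:,0]+40)&(c[:,2]>c[:,1]+25)&(np.hypot(P[:,0]-500,P[:,1]-435)<110)&(P[:,2]>20)&(P[:,2]<130)
    B=P[m]
    for _ in range(4):
        q=B.mean(0);n=np.linalg.svd(B-q,full_matrices=False)[2][2];n*=np.sign(n[2]);e=abs((B-q)@n);B=B[e<max(2.5*np.median(e),1.5)]
    x=np.cross([0,0,1.],n);x/=np.linalg.norm(x);zc=np.cross(n,x);zc*=np.sign(zc[2])
    tx=(B-q)@x;tz=(B-q)@zc
    print(tag,len(B),"tilt of z",np.degrees(np.arccos(zc[2])),"x az",np.degrees(np.arctan2(x[1],x[0])),"n",n,"zc",zc,"rms",np.std((B-q)@n))
    xl=[]
    for a in(5,10,90,95): pass
    x0,x1=np.percentile(tx,[.5,99.5]);z1=np.percentile(tz,99);z0=np.percentile(tz,1)
    print(" len",x1-x0,"blue height",z1-z0)
    # all points near cell volume: upper extent (terminals)
    top=q+x*(x0+x1)/2+zc*z1      # upper edge of blue face
    o=top-zc*88-n*13
    L=np.c_[(P-o)@x,(P-o)@n,(P-o)@zc];k=(abs(L[:,0])<72)&(abs(L[:,1])<18)&(L[:,2]>60)&(L[:,2]<125)
    print(" origin",o,"terminal top local z",np.percentile(L[k][:,2],[90,98,99.5]),"y range",np.percentile(L[k][:,1],[1,99]))
    L2=L[(abs(L[:,1])<18)&(L[:,2]>70)&(L[:,2]<115)&(abs(L[:,0])<95)];print(" x range cap",np.percentile(L2[:,0],[.5,99.5]))
    return o,x,n,zc
if __name__=="__main__":
    z=np.load("w3.npz");uv,P=cloud("wrist",z["d"],(z["p"],z["R"]));o,x,n,zc=fit(z["im"],uv,P,"wrist")
    for c in("top","scene"):
        im,d,_=snap(c);uv,P=cloud(c,d)
        try: fit(im,uv,P,c)
        except Exception as e: print(c,e)
E
python3 cellfit.py
```

```text
wrist 3779 tilt of z 34.98603019022897 x az 106.06202762499635 n [0.79 0.23 0.57] zc [-0.55 -0.16  0.82] rms 0.5354458863957925
 len 143.5288979461433 blue height 77.9180224021215
 origin [536.07 444.13  29.77] terminal top local z [ 99.52 104.5  106.88] y range [-11.24  14.11]
 x range cap [-72.54  72.01]
top 295 tilt of z 34.3048349313644 x az 106.08675697463296 n [0.79 0.23 0.56] zc [-0.54 -0.16  0.83] rms 1.6193046340200565
 len 125.47385015397691 blue height 83.82715495589372
 origin [535.48 432.75  33.77] terminal top local z [ 93.31  97.95 101.84] y range [-12.07  16.59]
 x range cap [-62.98  34.58]
scene index 2 is out of bounds for axis 0 with size 0cellfit.py:7: RuntimeWarning: Mean of empty slice.
  q=B.mean(0);n=np.linalg.svd(B-q,full_matrices=False)[2][2];n*=np.sign(n[2]);e=abs((B-q)@n);B=B[e<max(2.5*np.median(e),1.5)]
  ret = um.true_divide(
```

```bash
python3 - <<'E'
from h import *
np.set_printoptions(precision=3,suppress=True)
o=np.array([536.1,444.1,29.8]);R=ori(106.06,-35);zc=-R[:,2];print(R)
plan(o+zc*180,R,8)
plan(o+zc*68,R,4,o+zc*180,R)
E
```

```text
[[-0.277  0.787  0.551]
 [ 0.961  0.227  0.159]
 [ 0.     0.574 -0.819]]
8 rows of t(cm) [ 0.12 -1.33  1.72] w [-0.076  0.001 -0.002]
4 rows of t(cm) [-0.  -0.   2.8] w [ 0.  0. -0.]
```

```bash
python3 -m inch '[{"tx":0.12,"ty":-1.33,"tz":1.72,"wx":-0.076,"wy":0.001,"wz":-0.002,"fingers":6.5},{"tx":0.12,"ty":-1.33,"tz":1.72,"wx":-0.076,"wy":0.001,"wz":-0.002,"fingers":6.5},{"tx":0.12,"ty":-1.33,"tz":1.72,"wx":-0.076,"wy":0.001,"wz":-0.002,"fingers":6.5},{"tx":0.12,"ty":-1.33,"tz":1.72,"wx":-0.076,"wy":0.001,"wz":-0.002,"fingers":6.5},{"tx":0.12,"ty":-1.33,"tz":1.72,"wx":-0.076,"wy":0.001,"wz":-0.002,"fingers":6.5},{"tx":0.12,"ty":-1.33,"tz":1.72,"wx":-0.076,"wy":0.001,"wz":-0.002,"fingers":6.5},{"tx":0.12,"ty":-1.33,"tz":1.72,"wx":-0.076,"wy":0.001,"wz":-0.002,"fingers":6.5},{"tx":0.12,"ty":-1.33,"tz":1.72,"wx":-0.076,"wy":0.001,"wz":-0.002,"fingers":6.5}]'
python3 -m inch '[{"tx":0,"ty":0,"tz":0,"wx":0,"wy":0,"wz":0,"fingers":6.5},{"tx":0,"ty":0,"tz":0,"wx":0,"wy":0,"wz":0,"fingers":6.5}]'
python3 - <<'E'
from h import *
np.set_printoptions(precision=3,suppress=True)
o=np.array([536.1,444.1,29.8]);R=ori(106.06,-35);zc=-R[:,2]
plan(o+zc*68,R,5)
plan(o+zc*68,R,1)
z=snap("wrist","w4");np.savez("w4.npz",im=z[0],d=z[1],p=z[2][0],R=z[2][1])
from cellfit import fit
uv,P=cloud("wrist",z[1],z[2]);fit(z[0],uv,P,"w4")
E
```

```text
t: 6.4
ee_pos: [442.8, 420.5, 193.6]
tcp_rot: [0.167, 0.581, 0.767, 0.216]
contact_force: [1.4, 0.5, -1.5]
finger_gap: 65.3
finger_force: 0.0
t: 6.6
ee_pos: [442.6, 421.7, 193.2]
tcp_rot: [0.167, 0.58, 0.768, 0.214]
contact_force: [0.2, -0.5, -0.2]
finger_gap: 64.7
finger_force: 0.0
5 rows of t(cm) [-0.07 -0.21  2.43] w [-0.012  0.002 -0.   ]
1 rows of t(cm) [-0.33 -0.76 12.17] w [-0.061  0.009 -0.   ]
w4 596 tilt of z 35.25499051129625 x az 105.98826594292672 n [0.79 0.22 0.58] zc [-0.55 -0.16  0.82] rms 0.37107181894206137
 len 151.84039863049827 blue height 80.38967582518322
 origin [534.87 440.71  33.16] terminal top local z [ 96.13 102.01 103.72] y range [-16.58  13.12]
 x range cap [-68.55  76.47]
```

View pics/w4.png

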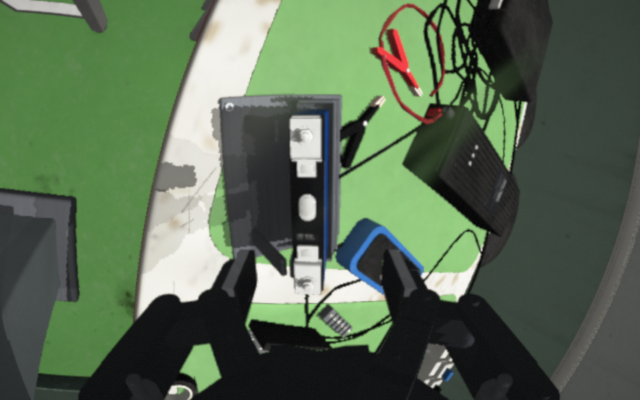

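```bash
python3 -m inch '[{"tx":-0.15,"ty":-0.35,"tz":0.8,"wx":-0.03,"wy":0.005,"wz":0,"fingers":6.5},{"tx":-0.18,"ty":-0.3,"tz":1.2,"wx":-0.03,"wy":0.004,"wz":0,"fingers":6.5},{"tx":0,"ty":0,"tz":1.7,"wx":0,"wy":0,"wz":0,"fingers":6.5},{"tx":0,"ty":0,"tz":1.7,"wx":0,"wy":0,"wz":0,"fingers":6.5}]'
python3 - <<'E'
from h import *
np.set_printoptions(precision=3,suppress=True)
o=np.array([536.1,444.1,29.8]);R=ori(106.06,-35);zc=-R[:,2]
plan(o+zc*68,R,1)
E
```

```text
t: 7.05
ee_pos: [475.2, 441.5, 161.1]
tcp_rot: [0.18, 0.58, 0.763, 0.222]
contact_force: [0.1, 0.7, 0.1]
finger_gap: 65.2
finger_force: 0.0
1 rows of t(cm) [-1.28 -2.44  7.47] w [-0.031  0.023 -0.002]
```

```bash
python3 -m inch '[{"tx":0,"ty":0,"tz":0,"wx":0,"wy":0,"wz":0,"fingers":6.5},{"tx":0,"ty":0,"tz":0,"wx":0,"wy":0,"wz":0,"fingers":6.5}]'
python3 - <<'E'
from h import *
np.set_printoptions(precision=3,suppress=True)
o=np.array([536.1,444.1,29.8]);R=ori(106.06,-35);zc=-R[:,2]
plan(o+zc*68,R,1);print(manip.state()["joint_pos"],tool()[0])
E
```

```text
t: 7.25
ee_pos: [474.4, 440.7, 161.5]
tcp_rot: [0.181, 0.58, 0.763, 0.221]
contact_force: [-0.5, -1.8, 0.3]
finger_gap: 64.8
finger_force: 0.0
1 rows of t(cm) [-1.2  -2.38  7.55] w [-0.032  0.024 -0.002]
[-1.219  0.896  0.494  1.859  0.794  0.002 -1.504] [474.427 440.671 161.48 ]
```

Joint 6 sits at its limit of 0, so the wrist is straight and can't tilt further this way. I'll identify the kinematics and look for a reachable configuration.

```bash
cat > kin.py <<'E'
from h import *
from scipy.optimize import least_squares
lo=np.array([-2.71,-.32,-1.57,0,-1.46,0,-2.83]);hi=np.array([2.71,2.16,1.52,2.45,4.6,2.02,2.83])
def fk(q,L,s=-1):
    h,a,b,c=L;Z=lambda t:Ro.from_euler("z",s*t).as_matrix();Y=lambda t:Ro.from_euler("y",t).as_matrix()
    R=Z(q[0])@Y(q[1]);p=np.array([0,0,h])+R[:,2]*a
    R=R@Z(q[2])@Y(q[3]);p=p+R[:,2]*b
    R=R@Z(q[4])@Y(q[5])@Z(q[6]);return p+R[:,2]*c,R
def quat(q):return Ro.from_quat([q[1],q[2],q[3],q[0]]).as_matrix()
D=[([1.259,.707,-.028,1.485,.022,.951,-.075],[153.25,-554.2,250.3],[0,.991,.135,0]),([-1.219,.896,.494,1.859,.794,.002,-1.504],[474.4,440.7,161.5],[.181,.58,.763,.221])]
if __name__=="__main__":
    np.set_printoptions(precision=3,suppress=True)
    for s in(-1,1):
        F=[Ro.from_matrix(fk(q,[0]*4,s)[1]).as_matrix().T@quat(r) for q,p,r in D];print(s,F)
    r=least_squares(lambda L:np.concatenate([fk(q,L)[0]-p for q,p,_ in D]),[300,400,400,200]);print(r.x,r.fun)
E
python3 kin.py
```

```text
-1 [array([[-0.   , -1.   , -0.001],
       [ 1.   , -0.   , -0.   ],
       [ 0.   , -0.001,  1.   ]]), array([[-0.   , -1.   ,  0.   ],
       [ 1.   , -0.   , -0.001],
       [ 0.001,  0.   ,  1.   ]])]
1 [array([[-0.516,  0.857, -0.001],
       [-0.857, -0.516,  0.   ],
       [-0.   ,  0.001,  1.   ]]), array([[ 0.444, -0.894,  0.059],
       [ 0.862,  0.444,  0.246],
       [-0.246, -0.059,  0.967]])]
[392.767 489.712 313.382 330.746] [30.767 12.037  1.742  0.177  1.401 -1.742]
```

```bash
python3 - <<'E'
from kin import *
np.set_printoptions(precision=2,suppress=True)
def fk2(q,L,k):
    h,a,b,c,e=L;Z=lambda t:Ro.from_euler("z",-t).as_matrix();Y=lambda t:Ro.from_euler("y",t).as_matrix()
    R=Z(q[0]);p=np.array([0,0,h])
    if k==0:p=p+R[:,0]*e
    if k==1:p=p+R[:,1]*e
    R=R@Y(q[1])
    p=p+R[:,2]*a
    if k==2:p=p+R[:,0]*e
    R=R@Z(q[2]);
    if k==3:p=p+R[:,0]*e
    R=R@Y(q[3])
    if k==4:p=p+R[:,0]*e
    if k==5:p=p+R[:,0]*e
    p=p+R[:,2]*b
    R=R@Z(q[4])
    if k==6:p=p+R[:,0]*e
    R=R@Y(q[5])
    if k==7:p=p+R[:,0]*e
    return p+R[:,2]*c
for k in range(8):
    r=least_squares(lambda L:np.concatenate([fk2(q,L,k)-p for q,p,_ in D]),[300,400,400,200,0],x_scale=100);print(k,r.x,r.fun)
# symmetric elbow offset (+e before, -e after)
E
```

```text
0 [412.58 460.59 310.63 332.48  22.43] [31.08 10.8  -0.72 -0.47  0.97  0.72]
1 [318.04 515.46 292.32 285.06 -31.54] [ 0.07  2.5   4.53  1.19  0.82 -4.53]
2 [527.04 407.18 286.46 355.84 102.31] [30.75  9.65 -2.62 -0.97  0.62  2.62]
3 [392.38 492.64 319.68 334.63  -9.57] [30.6  12.25  2.24  0.31  1.49 -2.24]
4 [394.13 501.65 313.38 333.46  11.72] [31.08 11.16 -0.07 -0.3   1.09  0.07]
5 [394.13 501.65 313.38 333.46  11.72] [31.08 11.16 -0.07 -0.3   1.09  0.07]
6 [368.91 510.39 309.   317.47  13.83] [30.96 10.16 -1.82 -0.76  0.77  1.82]
7 [381.59 498.23 312.66 325.52   5.44] [30.42 12.44  2.7   0.43  1.56 -2.7 ]
```

```bash
cat > rec.py <<'E'
from h import *
import json
s=manip.state();open("rec.jsonl","a").write(json.dumps([list(map(float,s[k])) for k in("joint_pos","ee_pos","tcp_rot")])+"\n");print(np.round(s["joint_pos"],3),np.round(s["ee_pos"],1))
E
python3 rec.py
python3 -m inch '[{"tx":0,"ty":0,"tz":-3,"wx":0,"wy":0,"wz":0,"fingers":6.5},{"tx":0,"ty":0,"tz":-4,"wx":0,"wy":0,"wz":0,"fingers":6.5},{"tx":0,"ty":0,"tz":-4,"wx":0.05,"wy":0,"wz":0,"fingers":6.5},{"tx":0,"ty":0,"tz":-4,"wx":0.1,"wy":0,"wz":0,"fingers":6.5},{"tx":0,"ty":0,"tz":0,"wx":0,"wy":0,"wz":0,"fingers":6.5}]' >/dev/null; python3 rec.py
python3 -m inch '[{"tx":0,"ty":1,"tz":0,"wx":0.12,"wy":0,"wz":0.05,"fingers":6.5},{"tx":0,"ty":1,"tz":0,"wx":0.12,"wy":0.1,"wz":0.05,"fingers":6.5},{"tx":0,"ty":0,"tz":0,"wx":0,"wy":0,"wz":0,"fingers":6.5}]' >/dev/null; python3 rec.py
python3 -m inch '[{"tx":0,"ty":0,"tz":0,"wx":0.0,"wy":0.13,"wz":0,"fingers":6.5},{"tx":0,"ty":0,"tz":0,"wx":0,"wy":0.13,"wz":0,"fingers":6.5},{"tx":0,"ty":0,"tz":0,"wx":0,"wy":0,"wz":0,"fingers":6.5}]' >/dev/null; python3 rec.py
cat > kin2.py <<'E'
from kin import *
import json
N=np.array([[0,-1,0],[1,0,0],[0,0,1.]])
Zr=lambda t:Ro.from_euler("z",-t).as_matrix();Yr=lambda t:Ro.from_euler("y",t).as_matrix()
def fkf(q,L):
    h,y1,a,x3,b,x4,y5,c,x6,y6=L
    R=Zr(q[0])@Yr(q[1]);p=np.array([0,0,h])+R@[x3,y1,a]
    R=R@Zr(q[2])@Yr(q[3]);p=p+R@[x4,y5,b]
    R=R@Zr(q[4])@Yr(q[5]);p=p+R@[x6,y6,c]
    return p,R@Zr(q[6])@N
def load():return [json.loads(l) for l in open("rec.jsonl")]+[list(map(list,D[0]))]
E
python3 - <<'E'
from kin2 import *
np.set_printoptions(precision=2,suppress=True)
R=load()
f=lambda L:np.r_[np.concatenate([fkf(q,L)[0]-p for q,p,_ in R]),(L-np.array([380,-30,490,0,310,0,0,300,0,0]))*.003]
r=least_squares(f,[380,-30,490,0,310,0,0,300,0,0.]);print(r.x);print(r.fun[:-10])
np.save("L.npy",r.x)
for q,p,o in R: print(np.abs(fkf(q,r.x)[1]-quat(o)).max())
E
```

```text
[-1.219  0.896  0.494  1.859  0.794  0.002 -1.504] [474.4 440.7 161.5]
[-1.061  0.586  0.065  1.824  0.671  0.478 -1.312] [406.8 425.5 274.3]
[-0.792  0.616 -0.193  1.65   0.416  0.661 -1.049] [427.1 424.8 275.7]
[-0.554  0.596 -0.388  1.806  0.334  0.361 -0.893] [425.1 423.8 274.3]
[311.44  -9.88 520.42  -1.12 290.27  -1.23 -22.25 289.35  -0.45  -0.17]
[ 0.04 -0.01  0.02 -0.07 -0.02 -0.1   0.02  0.01  0.13  0.06 -0.02  0.01
  0.04  0.03 -0.07]
4.926614671774132e-16
4.440892098500626e-16
3.3306690738754696e-16
3.885780586188048e-16
0.0011298426900925652
```

```bash
cat >> kin2.py <<'E'
L=np.load("L.npy")
def ik(p,R,seed,w=0.02,fix=None):
    def f(q):
        P,S=fkf(q,L);return np.r_[(P-p)/100,Ro.from_matrix(S.T@R).as_rotvec()*3,w*(q-seed)*.05]
    r=least_squares(f,np.clip(seed,lo+.01,hi-.01),bounds=(lo,hi));P,S=fkf(r.x,L)
    return r.x,np.linalg.norm(P-p),np.linalg.norm(Ro.from_matrix(S.T@R).as_rotvec())
E
python3 - <<'E'
from kin2 import *
np.set_printoptions(precision=2,suppress=True)
rng=np.random.default_rng(0);o=np.array([536.1,444.1,29.8])
q0=np.array(manip.state()["joint_pos"])
for flip in(0,180):
  for phi in(0,-25,25):
    R0=ori(106.06,-35);zc=-R0[:,2]
    R=R0@Ro.from_euler("zyx",[flip,0,0],degrees=True).as_matrix()@Ro.from_euler("y",phi,degrees=True).as_matrix()
    out=[]
    for k in range(40):
        s=rng.uniform(lo,hi);s[0]=rng.uniform(-1.8,0)
        q,e,a=ik(o+zc*68,R,s)
        if e<1 and a<.01: out.append(q)
    # want large margin to limits
    out.sort(key=lambda q:-np.min(np.minimum(q-lo,hi-q)))
    print("flip",flip,"phi",phi,len(out))
    for q in out[:4]:print("  ",q,"margin",np.min(np.minimum(q-lo,hi-q)).round(2),"dist",np.abs(q-q0).max().round(2))
E
```

```text
flip 0 phi 0 32
   [-0.46  1.15 -0.92  1.86  1.93  1.12 -2.16] margin 0.59 dist 1.6
   [-0.48  1.13 -0.87  1.86  1.93  1.07 -2.19] margin 0.59 dist 1.6
   [-0.53  1.08 -0.74  1.87  1.93  0.96 -2.24] margin 0.58 dist 1.59
   [-0.55  1.07 -0.71  1.87  1.93  0.94 -2.25] margin 0.58 dist 1.59
flip 0 phi -25 27
   [-0.91  1.1  -0.32  1.55  1.34  1.05 -1.96] margin 0.87 dist 1.07
   [-0.87  1.11 -0.4   1.55  1.39  1.11 -1.97] margin 0.86 dist 1.08
   [-0.84  1.12 -0.47  1.55  1.42  1.17 -1.98] margin 0.85 dist 1.09
   [-1.06  1.09 -0.01  1.55  1.16  0.82 -1.89] margin 0.82 dist 0.99
flip 0 phi 25 33
   [-0.79  1.03  0.2   2.02  3.63  0.7   2.3 ] margin 0.43 dist 3.3
   [-0.79  1.03  0.2   2.02  3.63  0.7   2.3 ] margin 0.43 dist 3.3
   [-0.8   1.03  0.22  2.02  3.65  0.71  2.28] margin 0.43 dist 3.31
   [-0.81  1.03  0.23  2.02  3.65  0.72  2.27] margin 0.43 dist 3.32
flip 180 phi 0 27
   [-0.45  1.15 -0.93  1.86  1.93  1.13  0.98] margin 0.59 dist 1.88
   [-0.48  1.13 -0.86  1.86  1.93  1.07  0.95] margin 0.59 dist 1.85
   [-0.53  1.09 -0.75  1.87  1.93  0.97  0.91] margin 0.58 dist 1.8
   [-0.53  1.08 -0.74  1.87  1.93  0.97  0.9 ] margin 0.58 dist 1.8
flip 180 phi -25 24
   [-0.14  1.27 -1.12  2.    2.35  0.87  0.98] margin 0.45 dist 2.02
   [-0.16  1.24 -1.04  2.    2.39  0.82  0.91] margin 0.45 dist 2.06
   [-0.18  1.21 -1.    2.    2.42  0.78  0.85] margin 0.45 dist 2.09
   [-0.19  1.2  -0.97  2.    2.44  0.77  0.82] margin 0.45 dist 2.11
flip 180 phi 25 21
   [-0.88  1.11 -0.38  1.55  1.38  1.1   1.17] margin 0.9 dist 2.06
   [-0.94  1.09 -0.25  1.55  1.31  1.    1.19] margin 0.9 dist 2.08
   [-0.95  1.09 -0.23  1.55  1.3   0.99  1.19] margin 0.9 dist 2.09
   [-0.99  1.09 -0.16  1.55  1.25  0.93  1.21] margin 0.9 dist 2.1
```

```bash
cat >> kin2.py <<'E'
def jac(q):
    p,R=fkf(q,L);J=np.zeros((6,7))
    for i in range(7):
        d=q.copy();d[i]+=1e-5;P,S=fkf(d,L);J[:3,i]=(P-p)/1e-5/500;J[3:,i]=Ro.from_matrix(S@R.T).as_rotvec()/1e-5
    return J
def dls(q,p,R,n=60,lam=1e-3):
    q=np.array(q,float);p0,R0=fkf(q,L);w=Ro.from_matrix(R@R0.T).as_rotvec()
    for k in range(1,n+20):
        f=min(k/n,1);pt=p0+(p-p0)*f;Rt=Ro.from_rotvec(w*f).as_matrix()@R0
        P,S=fkf(q,L);e=np.r_[(pt-P)/500,Ro.from_matrix(Rt@S.T).as_rotvec()];J=jac(q)
        q=np.clip(q+J.T@np.linalg.solve(J@J.T+lam*np.eye(6),e),lo,hi)
    P,S=fkf(q,L);return q,np.linalg.norm(P-p),np.linalg.norm(Ro.from_matrix(S.T@R).as_rotvec())
E
python3 - <<'E'
from kin2 import *
np.set_printoptions(precision=2,suppress=True)
r=load()
for i in(0,1,2):
    print(dls(r[i][0],np.array(r[i+1][1]),quat(r[i+1][2])),np.array(r[i+1][0]))
o=np.array([536.1,444.1,29.8]);R0=ori(106.06,-35);zc=-R0[:,2]
q=np.array(manip.state()["joint_pos"])
for phi in(-10,-15,-20):
    R=R0@Ro.from_euler("y",phi,degrees=True).as_matrix()
    Rup=ori(106.06,0)@Ro.from_euler("y",phi,degrees=True).as_matrix()
    a=dls(q,o+zc*180+[0,0,60],Rup);b=dls(a[0],o+zc*180,R);c=dls(b[0],o+zc*73,R);print(phi);print(a);print(b);print(c)
    b=dls(q,o+zc*180,R);c=dls(b[0],o+zc*73,R);print("direct");print(b);print(c)
E
```

```text
(array([-1.07,  0.59,  0.08,  1.82,  0.65,  0.47, -1.29]), np.float64(9.845568954283847e-14), np.float64(1.5734293340765576e-16)) [-1.06  0.59  0.06  1.82  0.67  0.48 -1.31]
(array([-0.79,  0.62, -0.19,  1.65,  0.42,  0.66, -1.05]), np.float64(2.3437142008433856e-13), np.float64(7.272021156183249e-17)) [-0.79  0.62 -0.19  1.65  0.42  0.66 -1.05]
(array([-0.55,  0.6 , -0.39,  1.81,  0.34,  0.36, -0.9 ]), np.float64(1.3923737144427707e-13), np.float64(2.0022233471070215e-16)) [-0.55  0.6  -0.39  1.81  0.33  0.36 -0.89]
-10
(array([-0.76,  0.82, -0.28,  1.29,  0.36,  1.19, -0.84]), np.float64(2.1457920056692358e-13), np.float64(1.0435935226271386e-16))
(array([-1.35,  0.87,  0.53,  1.92,  1.03,  0.18, -1.82]), np.float64(1.4210854715202004e-13), np.float64(2.1572037154045088e-16))
(array([-1.29,  1.1 ,  0.61,  1.79,  1.03,  0.02, -1.88]), np.float64(1.1368683772161603e-13), np.float64(1.4413198573318658e-16))
direct
(array([-1.4 ,  0.91,  0.65,  1.92,  0.53,  0.1 , -1.35]), np.float64(1.530555893832145e-13), np.float64(1.8933304825456925e-16))
(array([-1.29,  1.11,  0.62,  1.79,  0.52, 
[... 710 characters left out ...]
13), np.float64(1.8415024733662688e-16))
-20
(array([-0.86,  0.87, -0.19,  1.19,  0.42,  1.35, -0.87]), np.float64(6.355287432313019e-14), np.float64(2.260596370277644e-16))
(array([-1.27,  0.88,  0.27,  1.79,  0.97,  0.58, -1.79]), np.float64(1.530555893832145e-13), np.float64(2.1241277180231996e-16))
(array([-1.19,  1.07,  0.3 ,  1.65,  1.02,  0.49, -1.82]), np.float64(1.1368683772161603e-13), np.float64(2.1737105028501535e-16))
direct
(array([-1.41,  0.94,  0.56,  1.79,  0.62,  0.41, -1.47]), np.float64(1.1718571004216928e-13), np.float64(3.38254498815617e-16))
(array([-1.3 ,  1.13,  0.55,  1.65,  0.62,  0.33, -1.49]), np.float64(6.355287432313019e-14), np.float64(1.5919520280762228e-16))
```

```bash
cat > goal.py <<'E'
from kin2 import *
np.set_printoptions(precision=2,suppress=True)
o=np.array([536.1,444.1,29.8]);zc=-ori(106.06,-35)[:,2];PH=Ro.from_euler("y",-15,degrees=True).as_matrix()
Rg=ori(106.06,-35)@PH;Rup=ori(106.06,0)@PH;G=74.
ns=np.array([534.,-137.,36.]);Rn=ori(13.6,0)@PH
E
python3 - <<'E'
from goal import *
q=np.array(manip.state()["joint_pos"])
for p,R in((o+zc*180+[0,0,60],Rup),(o+zc*180,Rg),(o+zc*G,Rg),(o+zc*230,Rg),(o+zc*180+[40,-20,100],Rup),(np.array([600,150,330]),ori(60,0)@PH),(ns+[0,0,G+180],Rn),(ns+[0,0,G],Rn)):
    r=dls(q,p,R);q=r[0];print(p,r)
plan(o+zc*180+[0,0,60],Rup,7)
plan(o+zc*180,Rg,9,o+zc*180+[0,0,60],Rup)
E
```

```text
[436.89 415.54 237.25] (array([-0.81,  0.84, -0.23,  1.24,  0.39,  1.27, -0.86]), np.float64(2.842170943040401e-14), np.float64(3.180581777275426e-16))
[436.89 415.54 177.25] (array([-1.29,  0.86,  0.36,  1.86,  1.02,  0.41, -1.82]), np.float64(2.5421149729252077e-13), np.float64(3.4660196492896346e-16))
[495.31 432.36  90.42] (array([-1.22,  1.07,  0.41,  1.72,  1.07,  0.29, -1.89]), np.float64(1.803155319699033e-13), np.float64(1.4345616463447555e-16))
[409.33 407.6  218.2 ] (array([-1.32,  0.76,  0.33,  1.89,  0.97,  0.49, -1.77]), np.float64(1.632702903446565e-13), np.float64(3.5574729703793617e-16))
[476.89 395.54 277.25] (array([-0.77,  0.83, -0.19,  1.12,  0.36,  1.37, -0.74]), np.float64(8.038873388460929e-14), np.float64(2.168343617091114e-16))
[600 150 330] (array([-0.36,  0.84, -0.03,  0.91,  0.18,  1.6 , -0.92]), np.float64(1.2710574864626038e-13), np.float64(3.1625151044507934e-17))
[ 534. -137.  290.] (array([ 0.08,  0.76,  0.14,  1.26,  0.01,  1.36, -1.14]), np.float64(1.6077746776921858e-13), np.float64(1.8246706403717818e-16))
[ 534. -137.  110.] (array([ 0.09,  0.97,  0.12,  1.47,  0.01,  0.95, -1.17]), np.float64(0.0), np.float64(1.4413326846492473e-17))
7 rows of t(cm) [-0.2   0.04  0.54] w [ 0.04 -0.08 -0.01]
9 rows of t(cm) [ 0.17 -0.18  0.63] w [-0.07  0.    0.02]
```

```bash
python3 -m inch '[{"tx":-0.2,"ty":0.04,"tz":0.5,"wx":0.04,"wy":-0.08,"wz":-0.01,"fingers":6.5},{"tx":-0.2,"ty":0.04,"tz":0.5,"wx":0.04,"wy":-0.08,"wz":-0.01,"fingers":6.5},{"tx":-0.2,"ty":0.04,"tz":0.5,"wx":0.04,"wy":-0.08,"wz":-0.01,"fingers":6.5},{"tx":-0.2,"ty":0.04,"tz":0.5,"wx":0.04,"wy":-0.08,"wz":-0.01,"fingers":6.5},{"tx":-0.2,"ty":0.04,"tz":0.5,"wx":0.04,"wy":-0.08,"wz":-0.01,"fingers":6.5},{"tx":-0.2,"ty":0.04,"tz":0.5,"wx":0.04,"wy":-0.08,"wz":-0.01,"fingers":6.5},{"tx":-0.2,"ty":0.04,"tz":0.5,"wx":0.04,"wy":-0.08,"wz":-0.01,"fingers":6.5},{"tx":0,"ty":0,"tz":0,"wx":0,"wy":0,"wz":0,"fingers":6.5}]'
python3 - <<'E'
from goal import *
np.set_printoptions(precision=3,suppress=True)
plan(o+zc*180,Rg,12);print(manip.state()["joint_pos"])
E
```

```text
t: 9.15
ee_pos: [433.0, 420.6, 239.3]
tcp_rot: [0.103, 0.601, 0.79, -0.07]
contact_force: [0.8, -0.1, -0.2]
finger_gap: 65.1
finger_force: 0.0
12 rows of t(cm) [ 0.08 -0.13  0.51] w [-0.048 -0.001  0.012]
[-0.822  0.836 -0.231  1.253  0.386  1.251 -0.879]
```

```bash
python3 -m inch '[{"tx":0.08,"ty":-0.13,"tz":0.51,"wx":-0.048,"wy":-0.001,"wz":0.012,"fingers":6.5},{"tx":0.08,"ty":-0.13,"tz":0.51,"wx":-0.048,"wy":-0.001,"wz":0.012,"fingers":6.5},{"tx":0.08,"ty":-0.13,"tz":0.51,"wx":-0.048,"wy":-0.001,"wz":0.012,"fingers":6.5},{"tx":0.08,"ty":-0.13,"tz":0.51,"wx":-0.048,"wy":-0.001,"wz":0.012,"fingers":6.5},{"tx":0.08,"ty":-0.13,"tz":0.51,"wx":-0.048,"wy":-0.001,"wz":0.012,"fingers":6.5},{"tx":0.08,"ty":-0.13,"tz":0.51,"wx":-0.048,"wy":-0.001,"wz":0.012,"fingers":6.5}]'
python3 -m inch '[{"tx":0.08,"ty":-0.13,"tz":0.51,"wx":-0.048,"wy":-0.001,"wz":0.012,"fingers":6.5},{"tx":0.08,"ty":-0.13,"tz":0.51,"wx":-0.048,"wy":-0.001,"wz":0.012,"fingers":6.5},{"tx":0.08,"ty":-0.13,"tz":0.51,"wx":-0.048,"wy":-0.001,"wz":0.012,"fingers":6.5},{"tx":0.08,"ty":-0.13,"tz":0.51,"wx":-0.048,"wy":-0.001,"wz":0.012,"fingers":6.5},{"tx":0.08,"ty":-0.13,"tz":0.51,"wx":-0.048,"wy":-0.001,"wz":0.012,"fingers":6.5},{"tx":0.08,"ty":-0.13,"tz":0.51,"wx":-0.048,"wy":-0.001,"wz":0.012,"fingers":6.5},{"tx":0,"ty":0,"tz":0,"wx":0,"wy":0,"wz":0,"fingers":6.5}]'
python3 - <<'E'
from goal import *
np.set_printoptions(precision=3,suppress=True)
plan(o+zc*180,Rg,1);plan(o+zc*G,Rg,6);print(manip.state()["joint_pos"])
E
```

```text
t: 9.75
ee_pos: [431.1, 415.8, 210.0]
tcp_rot: [0.191, 0.609, 0.768, 0.05]
contact_force: [1.2, 0.0, -1.2]
finger_gap: 64.8
finger_force: 0.0
t: 10.45
ee_pos: [436.0, 414.9, 177.8]
tcp_rot: [0.276, 0.602, 0.731, 0.163]
contact_force: [0.1, -0.3, -0.4]
finger_gap: 65.0
finger_force: 0.0
1 rows of t(cm) [0.07 0.06 0.09] w [-0.005 -0.002 -0.004]
6 rows of t(cm) [0.47 0.01 1.72] w [-0.001 -0.    -0.001]
[-1.29   0.86   0.363  1.858  1.008  0.403 -1.815]
```

```bash
python3 -m inch '[{"tx":0.47,"ty":0.02,"tz":1.72,"wx":-0.002,"wy":0,"wz":-0.001,"fingers":6.5},{"tx":0.47,"ty":0.01,"tz":1.72,"wx":-0.002,"wy":0,"wz":-0.001,"fingers":6.5},{"tx":0.47,"ty":0.01,"tz":1.72,"wx":-0.001,"wy":0,"wz":-0.001,"fingers":6.5},{"tx":0.47,"ty":0.01,"tz":1.72,"wx":0,"wy":0,"wz":-0.001,"fingers":6.5},{"tx":0.47,"ty":0.01,"tz":1.72,"wx":0,"wy":0,"wz":0,"fingers":6.5},{"tx":0.47,"ty":0.01,"tz":1.72,"wx":0,"wy":0,"wz":0,"fingers":6.5},{"tx":0,"ty":0,"tz":0,"wx":0,"wy":0,"wz":0,"fingers":6.5}]'
python3 - <<'E'
from goal import *
np.set_printoptions(precision=3,suppress=True)
plan(o+zc*G,Rg,1);print(manip.state()["joint_pos"]);snap("wrist","w5")
E
```

```text
t: 11.15
ee_pos: [497.7, 431.6, 90.4]
tcp_rot: [0.278, 0.601, 0.731, 0.163]
contact_force: [0.8, -0.6, 1.6]
finger_gap: 64.8
finger_force: 0.0
1 rows of t(cm) [ 0.1  -0.17 -0.16] w [-0.001 -0.    -0.003]
[-1.217  1.069  0.409  1.716  1.063  0.291 -1.876]
```

View pics/w5.png

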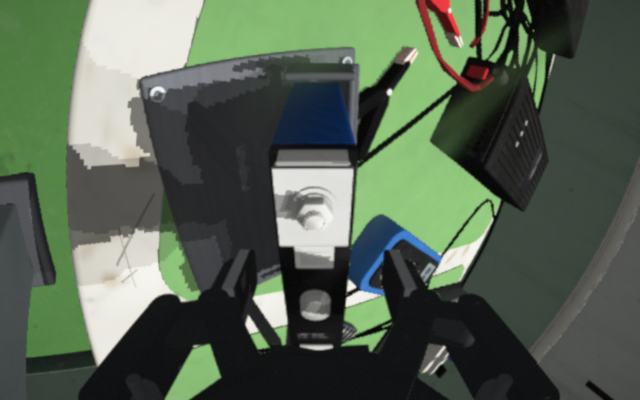

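The fingers straddle the cell, which is centred at column ~315 between the pads. Closing now.

```bash
python3 -m inch '[{"tx":0.1,"ty":-0.15,"tz":-0.1,"wx":0,"wy":0,"wz":-0.003,"fingers":3.5},{"tx":0,"ty":0,"tz":0,"wx":0,"wy":0,"wz":0,"fingers":2},{"tx":0,"ty":0,"tz":0,"wx":0,"wy":0,"wz":0,"fingers":2},{"tx":0,"ty":0,"tz":0,"wx":0,"wy":0,"wz":0,"fingers":2},{"tx":0,"ty":0,"tz":0,"wx":0,"wy":0,"wz":0,"fingers":2},{"tx":0,"ty":0,"tz":0,"wx":0,"wy":0,"wz":0,"fingers":2}]' 90
python3 rec.py
```

```text
t: 11.8
ee_pos: [494.7, 433.3, 91.7]
tcp_rot: [0.278, 0.6, 0.732, 0.164]
contact_force: [-11.5, -2.6, 11.3]
finger_gap: 24.7
finger_force: 88.6
[-1.225  1.067  0.41   1.72   1.065  0.292 -1.879] [494.7 433.3  91.7]
```

```bash
python3 -m inch '[{"tx":-0.24,"ty":0,"tz":-0.9,"wx":0,"wy":0,"wz":0,"fingers":2},{"tx":-0.47,"ty":0,"tz":-1.72,"wx":0,"wy":0,"wz":0,"fingers":2},{"tx":-0.47,"ty":0,"tz":-1.72,"wx":0,"wy":0,"wz":0,"fingers":2},{"tx":-0.47,"ty":0,"tz":-1.72,"wx":0,"wy":0,"wz":0,"fingers":2},{"tx":-0.47,"ty":0,"tz":-1.72,"wx":0,"wy":0,"wz":0,"fingers":2},{"tx":-0.47,"ty":0,"tz":-1.72,"wx":0,"wy":0,"wz":0,"fingers":2},{"tx":-0.47,"ty":0,"tz":-1.72,"wx":0,"wy":0,"wz":0,"fingers":2},{"tx":0,"ty":0,"tz":0,"wx":0,"wy":0,"wz":0,"fingers":2}]'
python3 - <<'E'
from goal import *
np.set_printoptions(precision=3,suppress=True)
plan([480,385,280],Rup,10);plan([590,150,330],ori(60,0)@PH,8,np.array([480,385,280]),Rup);plan(ns+[0,0,G+170],Rn,8,np.array([590,150,330.]),ori(60,0)@PH)
E
```

```text
t: 12.6
ee_pos: [430.2, 414.2, 187.7]
tcp_rot: [0.278, 0.599, 0.732, 0.164]
contact_force: [0.3, 0.3, -5.6]
finger_gap: 25.0
finger_force: 90.8
10 rows of t(cm) [-0.6   0.69 -0.62] w [ 0.059 -0.    -0.016]
8 rows of t(cm) [-2.97  1.62  0.15] w [0.026 0.    0.097]
8 rows of t(cm) [-2.65  2.38  1.36] w [ 0.026 -0.     0.098]
```

```bash
python3 -m inch '[{"tx":-0.75,"ty":0.86,"tz":-0.77,"wx":0.074,"wy":0,"wz":-0.02,"fingers":2},{"tx":-0.75,"ty":0.86,"tz":-0.77,"wx":0.074,"wy":0,"wz":-0.02,"fingers":2},{"tx":-0.75,"ty":0.86,"tz":-0.77,"wx":0.074,"wy":0,"wz":-0.02,"fingers":2},{"tx":-0.75,"ty":0.86,"tz":-0.77,"wx":0.074,"wy":0,"wz":-0.02,"fingers":2},{"tx":-0.75,"ty":0.86,"tz":-0.77,"wx":0.074,"wy":0,"wz":-0.02,"fingers":2},{"tx":-0.75,"ty":0.86,"tz":-0.77,"wx":0.074,"wy":0,"wz":-0.02,"fingers":2},{"tx":-0.75,"ty":0.86,"tz":-0.77,"wx":0.074,"wy":0,"wz":-0.02,"fingers":2},{"tx":-0.75,"ty":0.86,"tz":-0.77,"wx":0.074,"wy":0,"wz":-0.02,"fingers":2}]'
python3 -m inch '[{"tx":-2.97,"ty":1.62,"tz":0.15,"wx":0.026,"wy":0,"wz":0.097,"fingers":2},{"tx":-2.97,"ty":1.62,"tz":0.15,"wx":0.026,"wy":0,"wz":0.097,"fingers":2},{"tx":-2.97,"ty":1.62,"tz":0.15,"wx":0.026,"wy":0,"wz":0.097,"fingers":2},{"tx":-2.97,"ty":1.62,"tz":0.15,"wx":0.026,"wy":0,"wz":0.097,"fingers":2},{"tx":-2.97,"ty":1.62,"tz":0.15,"wx":0.026,"wy":0,"wz":0.097,"fingers":2},{"tx":-2.97,"ty":1.62,"tz":0.15,"wx":0.026,"wy":0,"wz":0.097,"fingers":2},{"tx":-2.97,"ty":1.62,"tz":0.15,"wx":0.026,"wy":0,"wz":0.097,"fingers":2},{"tx":-2.97,"ty":1.62,"tz":0.15,"wx":0.026,"wy":0,"wz":0.097,"fingers":2}]'
python3 - <<'E'
from goal import *
np.set_printoptions(precision=3,suppress=True)
plan(ns+[0,0,G+170],Rn,8)
E
```

```text
t: 13.4
ee_pos: [481.0, 383.8, 278.6]
tcp_rot: [0.103, 0.595, 0.793, -0.081]
contact_force: [1.4, 0.2, -5.6]
finger_gap: 24.7
finger_force: 91.1
t: 14.2
ee_pos: [591.3, 148.2, 327.6]
tcp_rot: [0.065, 0.859, 0.495, -0.115]
contact_force: [0.9, -1.2, -5.6]
finger_gap: 24.5
finger_force: 91.1
8 rows of t(cm) [-2.65  2.35  1.33] w [0.026 0.    0.098]
```

```bash
python3 -m inch '[{"tx":-2.65,"ty":2.35,"tz":1.0,"wx":0.026,"wy":0,"wz":0.098,"fingers":2},{"tx":-2.65,"ty":2.35,"tz":1.0,"wx":0.026,"wy":0,"wz":0.098,"fingers":2},{"tx":-2.65,"ty":2.35,"tz":1.0,"wx":0.026,"wy":0,"wz":0.098,"fingers":2},{"tx":-2.65,"ty":2.35,"tz":1.2,"wx":0.026,"wy":0,"wz":0.098,"fingers":2},{"tx":-2.65,"ty":2.35,"tz":1.3,"wx":0.026,"wy":0,"wz":0.098,"fingers":2},{"tx":-2.65,"ty":2.35,"tz":1.3,"wx":0.026,"wy":0,"wz":0.098,"fingers":2},{"tx":-2.65,"ty":2.35,"tz":1.3,"wx":0.026,"wy":0,"wz":0.098,"fingers":2},{"tx":-2.65,"ty":2.35,"tz":1.3,"wx":0.026,"wy":0,"wz":0.098,"fingers":2}]'
python3 -m inch '[{"tx":0,"ty":0,"tz":0,"wx":0,"wy":0,"wz":0,"fingers":2},{"tx":0,"ty":0,"tz":0,"wx":0,"wy":0,"wz":0,"fingers":2}]' > /dev/null
python3 look.py w6; python3 fit.py w6 550.5 -205; python3 - <<'E'
from goal import *
np.set_printoptions(precision=3,suppress=True)
plan(ns+[0,0,G+150],Rn,1)
E
```

```text
t: 15.0
ee_pos: [535.7, -134.9, 292.0]
tcp_rot: [0.017, 0.985, 0.115, -0.131]
contact_force: [0.4, -0.6, -6.1]
finger_gap: 25.0
finger_force: 91.1
[ 536.2 -133.9  292.6] [[0.9384063653386657, 0.23525783489682472, -0.25307557094973254], [0.22644973429386045, -0.9719295636304986, -0.06382351587987457], [-0.26098661140011525, 0.0025834977621337595, -0.9653389633746264]] 15.25
disc z 36.09568327419069 15748
disc [ 594.  -187.5  106.3]
post 1121 [ 636.2 -123.6] [ 636.1 -123.3] 187.20270278976344 rad 76.55554381674531 az 56.580766163133596
post 28 [ 643.8 -317.1] [ 643.5 -316.8] 186.57638500475406 rad 138.86002283281107 az -69.01279467444571
post 89 [ 627.1 -331.1] [ 627.2 -330.5] 182.24329783203822 rad 147.3693704404292 az -77.01381427869003
post 613 [ 578.1 -318.1] [ 578.9 -316.5] 186.74698148510808 rad 131.65068691331578 az -96.9635340945313
hub 5467 [ 594.1 -188.5  206. ] [ 59.6  49.9 327.9]
arm 32614 [ 498.2 -328.   217.9] [673.7 -80.9 330. ]
1 rows of t(cm) [0.51 0.33 3.24] w [0.003 0.002 0.001]
```

View pics/w6.png

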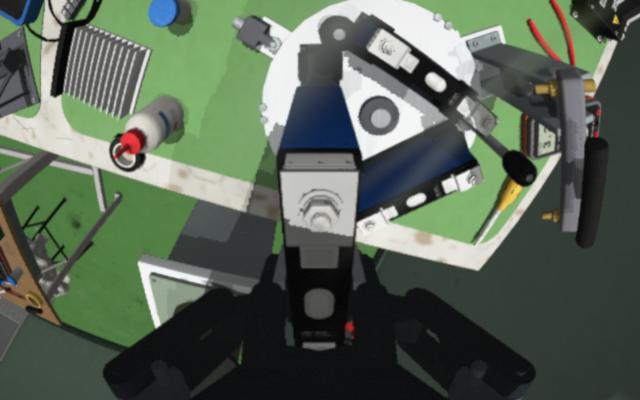

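```bash
python3 - <<'E'
from goal import *
z=np.load("w6.npz");uv,P=cloud("wrist",z["d"],(z["p"],z["R"]));T=z["p"];S=z["R"]@PH.T   # cell frame: x, y, -z
V=(P-T)@S
print("cell axes: x",S[:,0],"zc",-S[:,2])
k=(abs(V[:,1])<25)&(abs(V[:,0])<110)&(V[:,0]>20)&(-V[:,2]>-80)&(-V[:,2]<40)
Q=V[k];h=-Q[:,2]
for a,b in((-70,-50),(-50,-30),(-30,-10),(-10,5),(5,12),(12,18),(18,24),(24,40)):
    m=(h>a)&(h<b)
    if m.sum()>5:print((a,b),m.sum(),"x pct",np.percentile(Q[m,0],[1,50,95,99]),"y",np.percentile(Q[m,1],[1,99]),"h",np.median(h[m]))
print("top h",np.percentile(h,[90,98,99.5]))
E
```

```text
cell axes: x [ 0.97  0.24 -0.  ] zc [0. 0. 1.]
(-70, -50) 428 x pct [71.31 72.44 72.73 72.83] y [-12.25  12.65] h -58.69192920440349
(-50, -30) 625 x pct [71.67 72.43 72.84 72.98] y [-11.97  12.55] h -38.8342678802591
(-30, -10) 947 x pct [71.72 72.5  72.86 73.03] y [-12.01  12.67] h -18.934345829089942
(-10, 5) 1106 x pct [71.6  72.55 72.96 73.14] y [-11.98  12.69] h -1.7778964129156447
(5, 12) 738 x pct [71.62 72.52 73.02 73.21] y [-11.78  12.67] h 9.035471673391587
(12, 18) 2505 x pct [20.19 35.61 72.63 72.89] y [-12.43  13.28] h 16.49406247757497
(18, 24) 4324 x pct [20.83 61.17 72.21 72.58] y [-10.59  11.47] h 23.25936485976177
(24, 40) 4075 x pct [20.09 59.05 69.13 70.79] y [-23.63  24.04] h 25.408449555334172
top h [29.22 33.78 35.72]
```

The in-hand fit agrees: upright, cell centre 1.3 mm towards −x of the TCP, underside 75 mm below it.

```bash
cat >> goal.py <<'E'
pt=np.array([535.7,-136.5,36+75.2])
E
python3 - <<'E'
from goal import *
np.set_printoptions(precision=3,suppress=True)
plan(pt+[0,0,42],Rn,8)
E
```

```text
8 rows of t(cm) [0.43 0.04 1.69] w [0. 0. 0.]
```

```bash
python3 -m inch '[{"tx":0.43,"ty":0.04,"tz":1.69,"wx":0,"wy":0,"wz":0,"fingers":2},{"tx":0.43,"ty":0.04,"tz":1.69,"wx":0,"wy":0,"wz":0,"fingers":2},{"tx":0.43,"ty":0.04,"tz":1.69,"wx":0,"wy":0,"wz":0,"fingers":2},{"tx":0.43,"ty":0.04,"tz":1.69,"wx":0,"wy":0,"wz":0,"fingers":2},{"tx":0.43,"ty":0.04,"tz":1.69,"wx":0,"wy":0,"wz":0,"fingers":2},{"tx":0.43,"ty":0.04,"tz":1.69,"wx":0.003,"wy":0.002,"wz":0.001,"fingers":2},{"tx":0.43,"ty":0.04,"tz":1.69,"wx":0,"wy":0,"wz":0,"fingers":2},{"tx":0,"ty":0,"tz":0,"wx":0,"wy":0,"wz":0,"fingers":2}]'
python3 - <<'E'
from goal import *
np.set_printoptions(precision=3,suppress=True)
plan(pt+[0,0,42],Rn,1);plan(pt,Rn,8)
E
```

```text
t: 16.05
ee_pos: [535.2, -135.4, 169.1]
tcp_rot: [0.015, 0.984, 0.118, -0.131]
contact_force: [0.1, -0.5, -5.7]
finger_gap: 24.7
finger_force: 91.0
1 rows of t(cm) [0.43 0.12 1.53] w [-0.001  0.002  0.002]
8 rows of t(cm) [0.19 0.02 0.7 ] w [-0.  0.  0.]
```

```bash
python3 -m inch '[{"tx":0.4,"ty":0.1,"tz":1.5,"wx":0,"wy":0.001,"wz":0.002,"fingers":2},{"tx":0,"ty":0,"tz":0,"wx":0,"wy":0,"wz":0,"fingers":2},{"tx":0,"ty":0,"tz":0,"wx":0,"wy":0,"wz":0,"fingers":2}]'
python3 - <<'E'
from goal import *
np.set_printoptions(precision=3,suppress=True)
plan(pt,Rn,8)
for i in range(4):
    a=look=snap("wrist")[2];print(a[0])
E
```

```text
t: 16.35
ee_pos: [536.2, -137.1, 156.2]
tcp_rot: [0.015, 0.985, 0.117, -0.129]
contact_force: [0.4, 0.1, -6.1]
finger_gap: 24.9
finger_force: 91.0
8 rows of t(cm) [ 0.14 -0.01  0.54] w [ 0. -0. -0.]
[ 536.173 -137.055  156.197]
[ 536.214 -137.15   156.375]
[ 536.201 -137.241  156.394]
[ 536.173 -137.291  156.3  ]
```

```bash
python3 -m inch '[{"tx":0.18,"ty":-0.08,"tz":0.77,"wx":0,"wy":0,"wz":0,"fingers":2},{"tx":0.2,"ty":0,"tz":0.77,"wx":0,"wy":0,"wz":0,"fingers":2},{"tx":0.2,"ty":0,"tz":0.77,"wx":0,"wy":0,"wz":0,"fingers":2},{"tx":0.2,"ty":0,"tz":0.77,"wx":0,"wy":0,"wz":0,"fingers":2},{"tx":0,"ty":0,"tz":0,"wx":0,"wy":0,"wz":0,"fingers":2}]'
python3 -m inch '[{"tx":0.13,"ty":0,"tz":0.48,"wx":0,"wy":0,"wz":0,"fingers":2},{"tx":0.13,"ty":0,"tz":0.48,"wx":0,"wy":0,"wz":0,"fingers":2},{"tx":0,"ty":0,"tz":0,"wx":0,"wy":0,"wz":0,"fingers":2}]'
```

```text
t: 17.05
ee_pos: [534.8, -136.6, 122.5]
tcp_rot: [0.015, 0.985, 0.116, -0.13]
contact_force: [-0.3, -0.4, -6.4]
finger_gap: 25.0
finger_force: 91.4
t: 17.35
ee_pos: [535.1, -136.6, 113.2]
tcp_rot: [0.015, 0.985, 0.116, -0.129]
contact_force: [-0.0, -0.4, -5.6]
finger_gap: 24.8
finger_force: 91.4
```

```bash
python3 -m inch '[{"tx":0.03,"ty":0,"tz":0.12,"wx":0,"wy":0,"wz":0,"fingers":2},{"tx":0.03,"ty":0,"tz":0.12,"wx":0,"wy":0,"wz":0,"fingers":2},{"tx":0.02,"ty":0,"tz":0.08,"wx":0,"wy":0,"wz":0,"fingers":2},{"tx":0,"ty":0,"tz":0,"wx":0,"wy":0,"wz":0,"fingers":2}]'; python3 rec.py
```

```text
t: 17.75
ee_pos: [535.3, -136.7, 111.2]
tcp_rot: [0.015, 0.985, 0.116, -0.129]
contact_force: [-2.0, 1.3, 6.3]
finger_gap: 24.8
finger_force: 92.9
[ 0.103  0.967  0.084  1.462  0.037  0.955 -1.201] [ 535.3 -136.7  111.2]
```

Firm contact at exactly the floor height, so release and retreat.

```bash
python3 -m inch '[{"tx":0,"ty":0,"tz":0,"wx":0,"wy":0,"wz":0,"fingers":3.5},{"tx":0,"ty":0,"tz":0,"wx":0,"wy":0,"wz":0,"fingers":5.5},{"tx":0,"ty":0,"tz":0,"wx":0,"wy":0,"wz":0,"fingers":5.5},{"tx":0,"ty":0,"tz":0,"wx":0,"wy":0,"wz":0,"fingers":5.5}]'
python3 -m inch '[{"tx":-0.26,"ty":0,"tz":-0.97,"wx":0,"wy":0,"wz":0,"fingers":5.5},{"tx":-0.52,"ty":0,"tz":-1.93,"wx":0,"wy":0,"wz":0,"fingers":5.5},{"tx":-0.78,"ty":0,"tz":-2.9,"wx":0,"wy":0,"wz":0,"fingers":5.5},{"tx":-1,"ty":0,"tz":-3.86,"wx":0,"wy":0,"wz":0,"fingers":5.5},{"tx":-1,"ty":0,"tz":-3.86,"wx":0,"wy":0,"wz":0,"fingers":5.5},{"tx":-1,"ty":0,"tz":-3.86,"wx":0,"wy":0,"wz":0,"fingers":5.5},{"tx":-1,"ty":0,"tz":-3.86,"wx":0,"wy":0,"wz":0,"fingers":5.5},{"tx":0,"ty":0,"tz":0,"wx":0,"wy":0,"wz":0,"fingers":5.5}]'
python3 look.py w7; python3 - <<'E'
from goal import *
z=np.load("w7.npz");uv,P=cloud("wrist",z["d"],(z["p"],z["R"]))
c=np.array([534.4,-136.8]);nx=np.array([-.235,.972]);ny=np.array([-.972,-.235])
V=np.c_[(P[:,:2]-c)@nx,(P[:,:2]-c)@ny,P[:,2]]
k=(abs(V[:,0])<20)&(abs(V[:,1])<85)&(V[:,2]>100)&(V[:,2]<150);Q=V[k]
for a,b in((100,120),(121,128),(128,136),(136,150)):
    m=(Q[:,2]>a)&(Q[:,2]<b);print(a,b,m.sum(),np.percentile(Q[m],[1,99],axis=0) if m.sum()>9 else "")
print("top",np.percentile(Q[:,2],[50,90,98,99.5]))
# post grips by tall cluster tops
for C in((438,-172),(636,-124),(578,-319)):
    m=(np.hypot(P[:,0]-C[0],P[:,1]-C[1])<25)&(P[:,2]>183)&(P[:,2]<192);print(C,m.sum(),(P[m].min(0)+P[m].max(0))/2 if m.any() else "")
E
```

```text
t: 18.15
ee_pos: [535.3, -136.7, 110.5]
tcp_rot: [0.015, 0.985, 0.116, -0.129]
contact_force: [-0.1, 0.6, 0.1]
finger_gap: 55.1
finger_force: 0.0
t: 18.95
ee_pos: [536.9, -136.8, 335.2]
tcp_rot: [0.016, 0.985, 0.116, -0.125]
contact_force: [-0.3, -0.2, -1.0]
finger_gap: 54.9
finger_force: 0.0
[ 536.9 -136.8  335.2] [[0.9415794773367739, 0.23301642719339763, -0.24316955507676521], [0.2247557026300718, -0.9724670877357743, -0.061584392551725875], [-0.2508245641747846, 0.0033328559414364488, -0.9680268230156658]] 19.0
100 120 48 [[-12.87 -73.62 103.35]
 [ 11.17 -72.84 116.61]]
121 128 844 [[-13.22 -73.3  122.16]
 [ 12.56  58.98 127.98]]
128 136 2075 [[-12.7  -72.69 128.03]
 [ 11.84  70.74 135.94]]
136 150 350 [[-10.91 -71.13 136.03]
 [ 10.18  70.07 143.95]]
top [129.28 136.05 141.43 143.12]
(438, -172) 263 [ 438.22 -171.37  185.55]
(636, -124) 626 [ 636.19 -123.65  185.97]
(578, -319) 277 [ 578.36 -318.02  185.65]
```

View pics/w7.png

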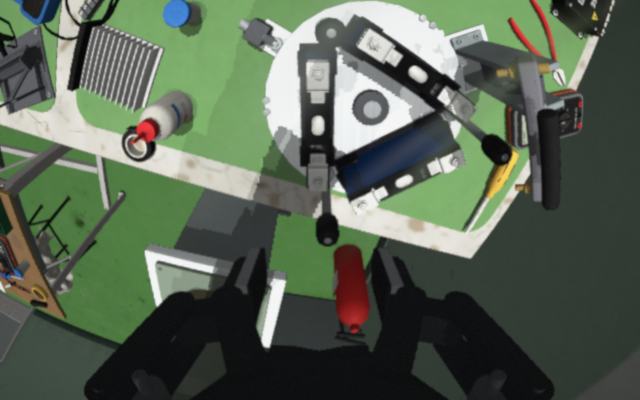

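The cell is seated: tops at 143 mm, centred within 0.5 mm. The axis from the three posts is (550.9,−204.4). Next I'll go over grip a, tool upright with tool x at azimuth 84°.

```bash
cat >> goal.py <<'E'
ax=np.array([550.9,-204.4]);Rt=ori(84)
def ga(a,z):return np.array([ax[0]+118*np.cos(np.radians(a)),ax[1]+118*np.sin(np.radians(a)),z])
E
python3 - <<'E'
from goal import *
np.set_printoptions(precision=3,suppress=True)
q=np.array(manip.state()["joint_pos"])
r=dls(q,ga(163.7,290),Rt);print(r)
for a in(163.7,120,80,40,9):
    r=dls(r[0],ga(a,174),Rt);print(a,r)
plan(ga(163.7,290),Rt,13)
E
```

```text
(array([ 0.498,  0.51 , -0.321,  1.78 ,  0.201,  0.883, -0.018]), np.float64(2.0691316789454157e-13), np.float64(9.900488169035249e-17))
163.7 (array([ 0.444,  0.685, -0.242,  1.95 ,  0.299,  0.54 , -0.108]), np.float64(1.797546735911271e-13), np.float64(1.377073542266819e-16))
120 (array([ 0.268,  0.719, -0.228,  1.84 ,  0.263,  0.611, -0.226]), np.float64(8.163514517232825e-14), np.float64(2.8929530696503684e-17))
80 (array([ 0.216,  0.812, -0.235,  1.566,  0.24 ,  0.792, -0.223]), np.float64(6.355287432313019e-14), np.float64(1.4598568268473855e-16))
40 (array([ 0.252,  0.925, -0.245,  1.252,  0.234,  0.992, -0.132]), np.float64(5.684341886080802e-14), np.float64(3.7302230635492506e-17))
9 (array([ 0.318,  0.995, -0.253,  1.062,  0.236,  1.111, -0.033]), np.float64(3.26540580689313e-13), np.float64(3.990423406405748e-16))
13 rows of t(cm) [-0.71 -0.37  0.44] w [-0.012  0.017 -0.094]
```

```bash
python3 -m inch '[{"tx":-0.71,"ty":-0.37,"tz":0.44,"wx":-0.012,"wy":0.017,"wz":-0.094,"fingers":6},{"tx":-0.71,"ty":-0.37,"tz":0.44,"wx":-0.012,"wy":0.017,"wz":-0.094,"fingers":6},{"tx":-0.71,"ty":-0.37,"tz":0.44,"wx":-0.012,"wy":0.017,"wz":-0.094,"fingers":6},{"tx":-0.71,"ty":-0.37,"tz":0.44,"wx":-0.012,"wy":0.017,"wz":-0.094,"fingers":6},{"tx":-0.71,"ty":-0.37,"tz":0.44,"wx":-0.012,"wy":0.017,"wz":-0.094,"fingers":6},{"tx":-0.71,"ty":-0.37,"tz":0.44,"wx":-0.012,"wy":0.017,"wz":-0.094,"fingers":6},{"tx":-0.71,"ty":-0.37,"tz":0.44,"wx":-0.012,"wy":0.017,"wz":-0.094,"fingers":6}]'
python3 -m inch '[{"tx":-0.71,"ty":-0.37,"tz":0.44,"wx":-0.012,"wy":0.017,"wz":-0.094,"fingers":6},{"tx":-0.71,"ty":-0.37,"tz":0.44,"wx":-0.012,"wy":0.017,"wz":-0.094,"fingers":6},{"tx":-0.71,"ty":-0.37,"tz":0.44,"wx":-0.012,"wy":0.017,"wz":-0.094,"fingers":6},{"tx":-0.71,"ty":-0.37,"tz":0.44,"wx":-0.012,"wy":0.017,"wz":-0.094,"fingers":6},{"tx":-0.71,"ty":-0.37,"tz":0.44,"wx":-0.012,"wy":0.017,"wz":-0.094,"fingers":6},{"tx":-0.71,"ty":-0.37,"tz":0.44,"wx":-0.012,"wy":0.017,"wz":-0.094,"fingers":6},{"tx":0,"ty":0,"tz":0,"wx":0,"wy":0,"wz":0,"fingers":6},{"tx":0,"ty":0,"tz":0,"wx":0,"wy":0,"wz":0,"fingers":6}]'
python3 - <<'E'
from goal import *
np.set_printoptions(precision=3,suppress=True)
plan(ga(163.7,174),Rt,1);plan(ga(163.7,174),Rt,5)
E
```

```text
t: 19.7
ee_pos: [475.6, -140.3, 310.3]
tcp_rot: [0.007, 0.898, 0.436, -0.064]
contact_force: [-0.3, -0.4, -0.0]
finger_gap: 59.7
finger_force: 0.0
t: 20.5
ee_pos: [437.2, -170.3, 288.1]
tcp_rot: [-0.002, 0.745, 0.667, -0.003]
contact_force: [-0.5, 0.9, 0.1]
finger_gap: 59.5
finger_force: 0.0
1 rows of t(cm) [-0.06  0.13 11.41] w [-0.007  0.003 -0.005]
5 rows of t(cm) [-0.01  0.02  2.28] w [-0.001  0.001 -0.001]
```

```bash
python3 -m inch '[{"tx":-0.03,"ty":0.05,"tz":2.3,"wx":-0.004,"wy":0.002,"wz":-0.002,"fingers":6},{"tx":-0.03,"ty":0.05,"tz":2.3,"wx":-0.003,"wy":0.001,"wz":-0.002,"fingers":6},{"tx":0,"ty":0,"tz":2.3,"wx":0,"wy":0,"wz":0,"fingers":6},{"tx":0,"ty":0,"tz":2.3,"wx":0,"wy":0,"wz":0,"fingers":6},{"tx":0,"ty":0,"tz":2.2,"wx":0,"wy":0,"wz":0,"fingers":6},{"tx":0,"ty":0,"tz":0,"wx":0,"wy":0,"wz":0,"fingers":4},{"tx":0,"ty":0,"tz":0,"wx":0,"wy":0,"wz":0,"fingers":2},{"tx":0,"ty":0,"tz":0,"wx":0,"wy":0,"wz":0,"fingers":2}]' 30
python3 -m inch '[{"tx":0,"ty":0,"tz":0,"wx":0,"wy":0,"wz":0,"fingers":2},{"tx":0,"ty":0,"tz":0,"wx":0,"wy":0,"wz":0,"fingers":2}]'
python3 - <<'E'
from goal import *
p,R=tool();d=p[:2]-ax;print(np.hypot(*d),np.degrees(np.arctan2(d[1],d[0])))
A=np.linspace(163.7,9,25)
g=np.array([ga(a,174) for a in A]);print(((np.diff(g,axis=0)@Rt)/10)[:,:2].round(2).tolist())
E
```

```text
t: 21.3
ee_pos: [437.4, -170.8, 175.2]
tcp_rot: [-0.0, 0.743, 0.67, -0.0]
contact_force: [-7.3, 3.5, 3.7]
finger_gap: 25.5
finger_force: 29.3
t: 21.5
ee_pos: [437.4, -170.9, 175.1]
tcp_rot: [-0.0, 0.743, 0.67, 0.0]
contact_force: [-7.2, 3.3, 2.3]
finger_gap: 25.0
finger_force: 29.4
118.38361180335271 163.5440672744359
[[1.29, 0.31], [1.25, 0.45], [1.19, 0.59], [1.11, 0.72], [1.03, 0.84], [0.93, 0.95], [0.81, 1.05], [0.69, 1.13], [0.56, 1.2], [0.42, 1.26], [0.28, 1.3], [0.13, 1.32], [-0.02, 1.33], [-0.17, 1.32], [-0.32, 1.29], [-0.46, 1.25], [-0.6, 1.19], [-0.72, 1.11], [-0.84, 1.02], [-0.95, 0.92], [-1.05, 0.81], [-1.14, 0.69], [-1.21, 0.55], [-1.26, 0.41]]
```

Grip a is held. Now follow the arc clockwise.

```bash
python3 -m inch '[{"tx":1.29,"ty":0.31,"tz":0,"wx":0,"wy":0,"wz":0,"fingers":2},{"tx":1.25,"ty":0.45,"tz":0,"wx":0,"wy":0,"wz":0,"fingers":2},{"tx":1.19,"ty":0.59,"tz":0,"wx":0,"wy":0,"wz":0,"fingers":2},{"tx":1.11,"ty":0.72,"tz":0,"wx":0,"wy":0,"wz":0,"fingers":2},{"tx":1.03,"ty":0.84,"tz":0,"wx":0,"wy":0,"wz":0,"fingers":2},{"tx":0.93,"ty":0.95,"tz":0,"wx":0,"wy":0,"wz":0,"fingers":2},{"tx":0.81,"ty":1.05,"tz":0,"wx":0,"wy":0,"wz":0,"fingers":2},{"tx":0.69,"ty":1.13,"tz":0,"wx":0,"wy":0,"wz":0,"fingers":2}]'
python3 - <<'E'
from goal import *
p,R=tool();d=p[:2]-ax;print(np.hypot(*d),np.degrees(np.arctan2(d[1],d[0])),"want",163.7-8*6.446,Ro.from_matrix(R.T@Rt).as_rotvec().round(3))
E
```

```text
t: 22.3
ee_pos: [506.0, -94.7, 175.2]
tcp_rot: [-0.0, 0.743, 0.67, -0.0]
contact_force: [-7.0, -5.7, -1.3]
finger_gap: 24.6
finger_force: 30.3
118.48041735403122 112.24593064824772 want 112.13199999999999 [-0.  0.  0.]
```

```bash
python3 -m inch '[{"tx":0.56,"ty":1.2,"tz":0,"wx":0,"wy":0,"wz":0,"fingers":2},{"tx":0.42,"ty":1.26,"tz":0,"wx":0,"wy":0,"wz":0,"fingers":2},{"tx":0.28,"ty":1.3,"tz":0,"wx":0,"wy":0,"wz":0,"fingers":2},{"tx":0.13,"ty":1.32,"tz":0,"wx":0,"wy":0,"wz":0,"fingers":2},{"tx":-0.02,"ty":1.33,"tz":0,"wx":0,"wy":0,"wz":0,"fingers":2},{"tx":-0.17,"ty":1.32,"tz":0,"wx":0,"wy":0,"wz":0,"fingers":2},{"tx":-0.32,"ty":1.29,"tz":0,"wx":0,"wy":0,"wz":0,"fingers":2},{"tx":-0.46,"ty":1.25,"tz":0,"wx":0,"wy":0,"wz":0,"fingers":2}]'
python3 - <<'E'
from goal import *
p,R=tool();d=p[:2]-ax;print(np.hypot(*d),np.degrees(np.arctan2(d[1],d[0])),"want",163.7-16*6.446)
E
```

```text
t: 23.1
ee_pos: [608.5, -101.3, 175.2]
tcp_rot: [-0.001, 0.743, 0.67, -0.001]
contact_force: [-10.7, -2.4, -1.9]
finger_gap: 24.9
finger_force: 30.4
118.12024053464633 60.82485105279945 want 60.56399999999999
```

```bash
python3 -m inch '[{"tx":-0.6,"ty":1.19,"tz":0,"wx":0,"wy":0,"wz":0,"fingers":2},{"tx":-0.72,"ty":1.11,"tz":0,"wx":0,"wy":0,"wz":0,"fingers":2},{"tx":-0.84,"ty":1.02,"tz":0,"wx":0,"wy":0,"wz":0,"fingers":2},{"tx":-0.95,"ty":0.92,"tz":0,"wx":0,"wy":0,"wz":0,"fingers":2},{"tx":-1.05,"ty":0.81,"tz":0,"wx":0,"wy":0,"wz":0,"fingers":2},{"tx":-1.14,"ty":0.69,"tz":0,"wx":0,"wy":0,"wz":0,"fingers":2},{"tx":-1.21,"ty":0.55,"tz":0,"wx":0,"wy":0,"wz":0,"fingers":2},{"tx":-1.26,"ty":0.41,"tz":0,"wx":0,"wy":0,"wz":0,"fingers":2}]'
python3 -m inch '[{"tx":0,"ty":0,"tz":0,"wx":0,"wy":0,"wz":0,"fingers":2},{"tx":0,"ty":0,"tz":0,"wx":0,"wy":0,"wz":0,"fingers":2}]'
python3 - <<'E'
from goal import *
p,R=tool();d=p[:2]-ax;print(np.hypot(*d),np.degrees(np.arctan2(d[1],d[0])))
E
```

```text
t: 23.9
ee_pos: [666.7, -183.5, 175.3]
tcp_rot: [-0.002, 0.742, 0.67, 0.0]
contact_force: [-12.4, 3.6, -0.5]
finger_gap: 24.9
finger_force: 30.6
t: 24.1
ee_pos: [667.0, -185.9, 175.3]
tcp_rot: [-0.0, 0.743, 0.669, -0.0]
contact_force: [-6.1, -3.5, -3.6]
finger_gap: 25.1
finger_force: 30.4
117.57190505260773 9.067166437340159
```

The detent appears to be drawing the table in, since the sign of the tangential force flipped. Release, lift, and measure.

```bash
python3 -m inch '[{"tx":0,"ty":0,"tz":0,"wx":0,"wy":0,"wz":0,"fingers":4},{"tx":0,"ty":0,"tz":0,"wx":0,"wy":0,"wz":0,"fingers":5},{"tx":0,"ty":0,"tz":0,"wx":0,"wy":0,"wz":0,"fingers":5},{"tx":0,"ty":0,"tz":-1.5,"wx":0,"wy":0,"wz":0,"fingers":5},{"tx":0,"ty":0,"tz":-3,"wx":0,"wy":0,"wz":0,"fingers":5},{"tx":1,"ty":-1,"tz":-3,"wx":0,"wy":0,"wz":0,"fingers":5},{"tx":2,"ty":-3,"tz":-3,"wx":0,"wy":0,"wz":0,"fingers":5},{"tx":2,"ty":-3,"tz":-3,"wx":0,"wy":0,"wz":0,"fingers":5}]'
python3 -m inch '[{"tx":2,"ty":-3,"tz":-3,"wx":0,"wy":0,"wz":0,"fingers":2},{"tx":1,"ty":-3,"tz":-3,"wx":0,"wy":0,"wz":0,"fingers":0},{"tx":0,"ty":-3,"tz":-3,"wx":0,"wy":0,"wz":0,"fingers":0},{"tx":0,"ty":-3,"tz":-2,"wx":0,"wy":0,"wz":0,"fingers":0},{"tx":0,"ty":-3,"tz":0,"wx":0,"wy":0,"wz":0,"fingers":0},{"tx":0,"ty":0,"tz":0,"wx":0,"wy":0,"wz":0,"fingers":0}]'
python3 look.py w8; python3 - <<'E'
from goal import *
z=np.load("w8.npz");uv,P=cloud("wrist",z["d"],(z["p"],z["R"]))
r=np.hypot(*(P[:,:2]-ax).T)
for a in(9,-111,129):
    C=ga(a,0)[:2];m=(np.hypot(*(P[:,:2]-C).T)<25)&(P[:,2]>183)&(P[:,2]<192)
    if m.sum()>20: c=((P[m].min(0)+P[m].max(0))/2)[:2];print("post",a,m.sum(),c,np.hypot(*(c-ax)),"az",np.degrees(np.arctan2(*(c-ax)[::-1])))
for lo_,hi_ in((272,300),(225,262)):
    B=P[(r<200)&(P[:,2]>lo_)&(P[:,2]<hi_)&(np.hypot(P[:,0]-615,P[:,1]+285)<80)];m=B.mean(0);w,V=np.linalg.eigh(np.cov(B[:,:2].T));v=V[:,1];t=(B[:,:2]-m[:2])@v;c=m[:2]+v*(t.max()+t.min())/2
    print(len(B),m,c,"az",np.degrees(np.arctan2(*(c-ax)[::-1])),"len",np.ptp(t),"normal",np.degrees(np.arctan2(v[1],v[0]))%180-90)
E
```

```text
t: 24.9
ee_pos: [602.2, -127.5, 310.4]
tcp_rot: [0.0, 0.742, 0.67, 0.001]
contact_force: [0.5, 0.8, 1.2]
finger_gap: 49.6
finger_force: 0.0
t: 25.5
ee_pos: [454.6, -82.9, 420.8]
tcp_rot: [0.001, 0.742, 0.67, 0.001]
contact_force: [0.1, -0.2, 0.5]
finger_gap: -0.1
finger_force: 0.0
[454.6 -82.9 420.8] [[0.10234581334306668, 0.9947434758957668, 0.0032789714781240684], [0.9947488381246753, -0.1023442952367112, -0.0006279188719830668], [-0.00028903417626709995, 0.0033260179357744338, -0.999994427016439]] 25.55
post 9 148 [ 665.94 -184.9 ] 116.6821075358096 az 9.618989447952822
post 129 249 [ 475.95 -112.2 ] 118.82046370739582 az 129.10950581267235
277 [ 626.49 -261.59  285.16] [ 625.14 -262.61] az -38.096767825050634 len 33.99336980433878 normal -52.87034936127404
751 [ 641.1  -265.43  248.56] [ 636.61 -268.96] az -36.98660660835277 len 72.73919755019315 normal -51.846648478020995
```

View pics/w8.png

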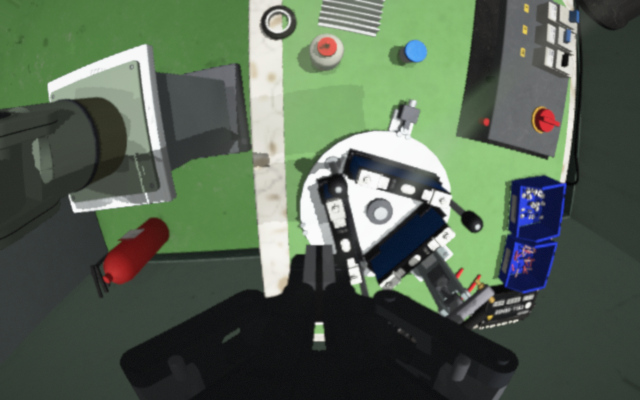

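Posts at 9.6° and 129.1° put the nest at about −51°, under the head and in the detent. Next, plan the press: closed fingers on top of the cross bar, following its arc.

```bash
cat >> goal.py <<'E'
Rp=ori(129);u=np.array([np.cos(np.radians(-51)),np.sin(np.radians(-51))])
def bar(th,up=26.5):
    t=np.radians(th);r=165-135.7*np.cos(t);return np.r_[ax+u*r,165+135.7*np.sin(t)+up]
E
python3 - <<'E'
from goal import *
np.set_printoptions(precision=3,suppress=True)
q=np.array(manip.state()["joint_pos"]);b=bar(58);print(b)
r=dls(q,b+[0,0,60],Rp);print(r)
for t in(58,40,20,0,-2):r=dls(r[0],bar(t),Rp);print(t,r)
plan(b+[0,0,50],Rp,8)
T=np.linspace(58,-1.5,15);g=np.array([bar(t) for t in T]);print(((np.diff(g,axis=0)@Rp)/10).round(2).tolist())
E
```

```text
[ 609.483 -276.744  306.58 ]
(array([ 0.513,  0.83 , -0.441,  0.796,  0.321,  1.565,  0.884]), np.float64(1.7053025658242404e-13), np.float64(1.6149969111433342e-16))
58 (array([ 0.533,  0.854, -0.443,  0.958,  0.334,  1.39 ,  0.85 ]), np.float64(1.2710574864626038e-13), np.float64(5.0239707950200966e-17))
40 (array([ 0.536,  0.816, -0.446,  1.157,  0.339,  1.238,  0.786]), np.float64(1.7053025658242404e-13), np.float64(1.7799898235274343e-16))
20 (array([ 0.53 ,  0.817, -0.438,  1.316,  0.357,  1.086,  0.728]), np.float64(1.302446348448666e-13), np.float64(2.1532161201936137e-16))
0 (array([ 0.522,  0.857, -0.421,  1.406,  0.386,  0.96 ,  0.688]), np.float64(1.1368683772161603e-13), np.float64(4.840141570944985e-17))
-2 (array([ 0.521,  0.862, -0.419,  1.412,  0.389,  0.95 ,  0.686]), np.float64(6.355287432313019e-14), np.float64(1.1896799717312447e-16))
8 rows of t(cm) [-2.88  1.32  0.8 ] w [ 0.     0.    -0.098]
[[0.83, -0.0, 0.56], [0.79, 0.0, 0.62], [0.74, -0.0, 0.68], [0.69, 0.0, 0.73], [0.63, -0.0, 0.78], [0.57, 0.0, 0.83], [0.51, -0.0, 0.87], [0.44, -0.0, 0.9], [0.37, 0.0, 0.93], [0.3, -0.0, 0.96], [0.23, 0.0, 0.98], [0.16, 0.0, 0.99], [0.09, 0.0, 1.0], [0.01, -0.0, 1.01]]
```

```bash
python3 -m inch '[{"tx":-2.88,"ty":1.32,"tz":0,"wx":0,"wy":0,"wz":-0.098,"fingers":0},{"tx":-2.88,"ty":1.32,"tz":0,"wx":0,"wy":0,"wz":-0.098,"fingers":0},{"tx":-2.88,"ty":1.32,"tz":0,"wx":0,"wy":0,"wz":-0.098,"fingers":0},{"tx":-2.88,"ty":1.32,"tz":0,"wx":0,"wy":0,"wz":-0.098,"fingers":0},{"tx":-2.88,"ty":1.32,"tz":0,"wx":0,"wy":0,"wz":-0.098,"fingers":0},{"tx":-2.88,"ty":1.32,"tz":0.5,"wx":0,"wy":0,"wz":-0.098,"fingers":0},{"tx":-2.88,"ty":1.32,"tz":1.5,"wx":0,"wy":0,"wz":-0.098,"fingers":0},{"tx":-2.88,"ty":1.32,"tz":2,"wx":0,"wy":0,"wz":-0.098,"fingers":0}]'
python3 -m inch '[{"tx":0,"ty":0,"tz":0,"wx":0,"wy":0,"wz":0,"fingers":0},{"tx":0,"ty":0,"tz":0,"wx":0,"wy":0,"wz":0,"fingers":0}]' >/dev/null
python3 look.py w9
python3 - <<'E'
from goal import *
np.set_printoptions(precision=3,suppress=True)
plan(bar(58),Rp,1)
z=np.load("w9.npz");uv,P=cloud("wrist",z["d"],(z["p"],z["R"]));r=np.hypot(*(P[:,:2]-ax).T)
v=np.array([-u[1],u[0]])
for a,b in((272,295),(225,262)):
    B=P[(r<200)&(P[:,2]>a)&(P[:,2]<b)];X=(B[:,:2]-ax)@u;Y=(B[:,:2]-ax)@v;print(len(B),"fixture x",np.percentile(X,[2,50,98]),"y",np.percentile(Y,[1,99]),"z",np.percentile(B[:,2],[50,98]))
for aa in(9,-111,129):
    C=ga(aa,0)[:2];m=(np.hypot(*(P[:,:2]-C).T)<25)&(P[:,2]>183)&(P[:,2]<192)
    if m.sum()>20: c=((P[m].min(0)+P[m].max(0))/2)[:2];print("post",aa,m.sum(),c,"az",np.degrees(np.arctan2(*(c-ax)[::-1])))
E
```

```text
t: 26.35
ee_pos: [611.6, -278.2, 378.8]
tcp_rot: [0.001, 0.429, 0.903, 0.001]
contact_force: [0.3, 0.4, 1.6]
finger_gap: -0.4
finger_force: 0.0
[ 611.  -276.7  377.9] [[-0.6294580572425619, 0.7770344612374345, -1.4895294294145272e-05], [0.7770333371485136, 0.6294571790207706, 0.0016890053457649062], [0.0013217913088006572, 0.0010515838833842902, -0.9999985735185186]] 26.6
1 rows of t(cm) [ 0.06 -0.11  7.27] w [0.002 0.    0.   ]
1990 fixture x [ 88.997  94.161 102.906] y [-37.484  36.358] z [287.562 289.738]
1366 fixture x [ 91.498 106.094 126.595] y [-61.255  60.055] z [251.14  256.109]
post 9 319 [ 666.6   -186.079] az 8.998132317480238
post -111 299 [ 508.158 -314.37 ] az -111.23971523345935
```

View pics/w9.png

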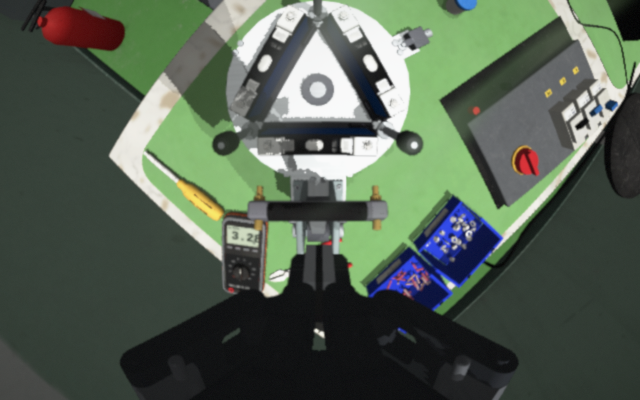

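The view is symmetric: nest cell at (315,140) directly under the head, bar centred at column ~318. Detent confirmed (posts at 9.0° and −111.2°). Descend and press.

```bash
python3 -m inch '[{"tx":0,"ty":-0.1,"tz":2,"wx":0.002,"wy":0,"wz":0,"fingers":0},{"tx":-0.1,"ty":0,"tz":2,"wx":0,"wy":0,"wz":0,"fingers":0},{"tx":0,"ty":0,"tz":1.5,"wx":0,"wy":0,"wz":0,"fingers":0},{"tx":0,"ty":0,"tz":1.2,"wx":0,"wy":0,"wz":0,"fingers":0},{"tx":0,"ty":0,"tz":0,"wx":0,"wy":0,"wz":0,"fingers":0}]' 60
python3 -m inch '[{"tx":0,"ty":0,"tz":0.3,"wx":0,"wy":0,"wz":0,"fingers":0},{"tx":0,"ty":0,"tz":0.2,"wx":0,"wy":0,"wz":0,"fingers":0},{"tx":0,"ty":0,"tz":0,"wx":0,"wy":0,"wz":0,"fingers":0}]'
```

```text
t: 27.1
ee_pos: [609.8, -278.1, 312.4]
tcp_rot: [-0.0, 0.43, 0.903, -0.001]
contact_force: [0.1, -1.2, -0.0]
finger_gap: 0.2
finger_force: 0.0
t: 27.4
ee_pos: [610.5, -278.3, 308.1]
tcp_rot: [0.001, 0.43, 0.903, -0.0]
contact_force: [0.6, -0.6, 4.8]
finger_gap: -0.0
finger_force: 2.1
```

```bash
python3 -m inch '[{"tx":0.75,"ty":0,"tz":0.66,"wx":0,"wy":0,"wz":0,"fingers":0},{"tx":0.79,"ty":0,"tz":0.62,"wx":0,"wy":0,"wz":0,"fingers":0},{"tx":0.74,"ty":0,"tz":0.68,"wx":0,"wy":0,"wz":0,"fingers":0},{"tx":0.69,"ty":0,"tz":0.73,"wx":0,"wy":0,"wz":0,"fingers":0},{"tx":0.63,"ty":0,"tz":0.78,"wx":0,"wy":0,"wz":0,"fingers":0},{"tx":0.57,"ty":0,"tz":0.83,"wx":0,"wy":0,"wz":0,"fingers":0},{"tx":0.51,"ty":0,"tz":0.87,"wx":0,"wy":0,"wz":0,"fingers":0}]'
python3 - <<'E'
from goal import *
p,R=tool();d=(p[:2]-ax);print("radial",d@u,"y",d@[-u[1],u[0]],"barz",p[2]-26.5,"bar radius",np.hypot(165-d@u,p[2]-26.5-165))
E
```

```text
t: 28.1
ee_pos: [581.0, -240.7, 256.9]
tcp_rot: [0.001, 0.43, 0.903, 0.0]
contact_force: [-5.9, 7.9, 17.2]
finger_gap: 0.1
finger_force: 8.9
radial 47.140573144851174 y 0.49716259178452166 barz 230.43606625707008 bar radius 134.80624342301005
```

On the bar with about 20 N. Continue the arc.

```bash
python3 -m inch '[{"tx":0.44,"ty":0,"tz":0.9,"wx":0,"wy":0,"wz":0,"fingers":0},{"tx":0.37,"ty":0,"tz":0.93,"wx":0,"wy":0,"wz":0,"fingers":0},{"tx":0.3,"ty":0,"tz":0.96,"wx":0,"wy":0,"wz":0,"fingers":0},{"tx":0.23,"ty":0,"tz":0.98,"wx":0,"wy":0,"wz":0,"fingers":0},{"tx":0.16,"ty":0,"tz":0.99,"wx":0,"wy":0,"wz":0,"fingers":0},{"tx":0.09,"ty":0,"tz":0.9,"wx":0,"wy":0,"wz":0,"fingers":0},{"tx":0,"ty":0,"tz":0.6,"wx":0,"wy":0,"wz":0,"fingers":0},{"tx":0,"ty":0,"tz":0,"wx":0,"wy":0,"wz":0,"fingers":0}]'
python3 - <<'E'
from goal import *
p,R=tool();d=(p[:2]-ax);print("radial",d@u,"barz",p[2]-26.5,"joint",np.radians(58)-np.arctan2(p[2]-26.5-165,165-d@u))
E
```

```text
t: 28.9
ee_pos: [570.9, -229.4, 192.6]
tcp_rot: [-0.0, 0.43, 0.903, -0.0]
contact_force: [-0.8, 2.8, 6.5]
finger_gap: 0.0
finger_force: 2.8
radial 32.015552360320434 barz 166.07076634014336 joint 1.0042393238769987
```

```bash
python3 -m inch '[{"tx":0,"ty":0,"tz":0.2,"wx":0,"wy":0,"wz":0,"fingers":0},{"tx":0,"ty":0,"tz":0.1,"wx":0,"wy":0,"wz":0,"fingers":0},{"tx":0,"ty":0,"tz":0,"wx":0,"wy":0,"wz":0,"fingers":0}]'
python3 -m inch '[{"tx":0,"ty":0,"tz":-0.4,"wx":0,"wy":0,"wz":0,"fingers":0},{"tx":0,"ty":0,"tz":-0.6,"wx":0,"wy":0,"wz":0,"fingers":0},{"tx":0,"ty":0,"tz":-0.8,"wx":0,"wy":0,"wz":0,"fingers":0},{"tx":0,"ty":0,"tz":-1.2,"wx":0,"wy":0,"wz":0,"fingers":0},{"tx":0,"ty":0,"tz":0,"wx":0,"wy":0,"wz":0,"fingers":0}]'
python3 -m inch '[{"tx":0,"ty":0,"tz":-3,"wx":0,"wy":0,"wz":0,"fingers":0},{"tx":1,"ty":0,"tz":-4,"wx":0,"wy":0,"wz":0,"fingers":0},{"tx":2,"ty":0,"tz":-4,"wx":0,"wy":0,"wz":0,"fingers":0},{"tx":3,"ty":0,"tz":-3,"wx":0,"wy":0,"wz":0,"fingers":0},{"tx":3,"ty":0,"tz":-3,"wx":0,"wy":0,"wz":0,"fingers":0},{"tx":0,"ty":0,"tz":0,"wx":0,"wy":0,"wz":0,"fingers":0},{"tx":0,"ty":0,"tz":0,"wx":0,"wy":0,"wz":0,"fingers":0}]'
python3 look.py w10; python3 - <<'E'
from goal import *
z=np.load("w10.npz");uv,P=cloud("wrist",z["d"],(z["p"],z["R"]));v=np.array([-u[1],u[0]])
X=(P[:,:2]-ax)@u;Y=(P[:,:2]-ax)@v
m=(abs(X-30)<14)&(abs(Y)<40)&(P[:,2]>140)&(P[:,2]<300);print("bar now",m.sum(),np.percentile(P[m,2],[50,90,98]),np.percentile(X[m],[5,95]))
m=(abs(X-95)<15)&(abs(Y)<40)&(P[:,2]>240)&(P[:,2]<300);print("at raised place",m.sum())
for aa in(9,-111,129):
    C=ga(aa,0)[:2];m=(np.hypot(*(P[:,:2]-C).T)<25)&(P[:,2]>183)&(P[:,2]<192)
    if m.sum()>20: c=((P[m].min(0)+P[m].max(0))/2)[:2];print("post",aa,m.sum(),"az",np.degrees(np.arctan2(*(c-ax)[::-1])))
E
```

```text
t: 29.2
ee_pos: [571.0, -229.6, 190.3]
tcp_rot: [0.0, 0.43, 0.903, -0.0]
contact_force: [-1.1, 3.6, 4.9]
finger_gap: 0.2
finger_force: 2.8
t: 29.7
ee_pos: [571.1, -229.9, 221.6]
tcp_rot: [0.001, 0.43, 0.903, -0.0]
contact_force: [-0.2, 0.3, 0.5]
finger_gap: 0.0
finger_force: 0.0
t: 30.4
ee_pos: [514.0, -159.8, 390.1]
tcp_rot: [0.0, 0.43, 0.903, -0.001]
contact_force: [-0.1, -0.7, -0.6]
finger_gap: 0.3
finger_force: 0.0
[ 514.  -159.8  390.1] [[-0.6301138973338308, 0.7765027207856283, -3.161150423901509e-05], [0.7765017138154904, 0.6301130135734981, -0.0016366328026960553], [-0.001250931004020858, -0.0010558114610290828, -0.9999986602159935]] 30.45
bar now 584 [187.13 189.24 189.85] [23.02 33.8 ]
at raised place 0
post 9 203 az 9.432266122883442
post -111 201 az -111.56877109609225
post 129 338 az 129.58205273034253
```

View pics/w10.png

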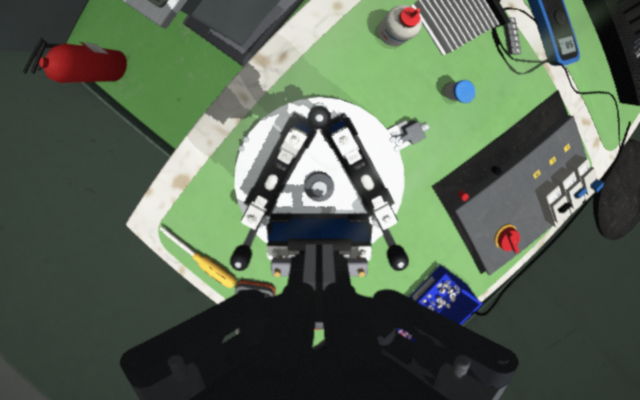

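The bar is no longer at its raised place. I'll back off for an unobstructed measurement of the held arm.

```bash
python3 -m inch '[{"tx":3,"ty":-2,"tz":0,"wx":0,"wy":0,"wz":0,"fingers":0},{"tx":3,"ty":-3,"tz":0,"wx":0,"wy":0,"wz":0,"fingers":0},{"tx":0,"ty":-3,"tz":0,"wx":0,"wy":0,"wz":0,"fingers":0},{"tx":0,"ty":-3,"tz":0,"wx":0,"wy":0,"wz":0,"fingers":0},{"tx":0,"ty":0,"tz":0,"wx":0,"wy":0,"wz":0,"fingers":0},{"tx":0,"ty":0,"tz":0,"wx":0,"wy":0,"wz":0,"fingers":0}]'
python3 look.py w11; python3 - <<'E'
from goal import *
v=np.array([-u[1],u[0]])
def an(P,t):
    X=(P[:,:2]-ax)@u;Y=(P[:,:2]-ax)@v
    print(t)
    for x in range(15,80,5):
        m=(X>=x)&(X<x+5)&(abs(Y)<36)&(abs(Y)>8)&(P[:,2]>60)&(P[:,2]<320)
        if m.sum()>5: print("  X",x,m.sum(),np.percentile(P[m,2],[10,50,90,98]))
    m=(abs(X-70)<16)&(abs(Y)>40)&(abs(Y)<72)&(P[:,2]>120);print("  cell/contact ends",m.sum(),np.percentile(P[m,2],[50,95]) if m.any() else "")
z=np.load("w11.npz");an(cloud("wrist",z["d"],(z["p"],z["R"]))[1],"wrist")
for c in("top","scene"):
    im,d,_=snap(c,c+"end");an(cloud(c,d)[1],c)
E
```

```text
t: 31.05
ee_pos: [390.9, -183.1, 389.2]
tcp_rot: [-0.001, 0.431, 0.902, -0.0]
contact_force: [-0.1, -0.3, -0.5]
finger_gap: 0.1
finger_force: 0.0
[ 390.9 -183.1  389.2] [[-0.6287675300403963, 0.777591901888213, -0.0014924090496262169], [0.777592884445112, 0.6287680723386888, -0.00013140707902698206], [0.0008361980807721252, -0.0012431111621804569, -0.9999988777230746]] 31.1
wrist
  X 20 152 [180.92 183.76 186.53 187.58]
  X 25 179 [186.22 188.01 189.32 189.96]
  X 30 100 [187.79 188.78 189.6  190.  ]
  X 50 50 [ 68.19 101.08 123.7  127.2 ]
  X 55 838 [ 70.74 103.81 167.32 176.2 ]
  X 60 50 [127.89 177.77 178.9  179.41]
  X 65 21 [129.13 130.98 178.33 178.37]
  X 70 13 [129.54 130.32 167.89 177.58]
  X 75 21 [127.66 128.29 128.82 129.18]
  cell/contact ends 688 [135.66 179.84]
top
  X 20 13 [181.55 187.86 189.01 189.38]
  X 25 21 [180.14 187.9  192.36 193.46]
  X 30 23 [183.14 187.65 192.53 194.32]
  X 35 8 [182.03 187.86 189.74 190.28]
  X 55 70 [ 76.57 121.95 171.93 180.53]
  X 60 40 [124.39 171.52 179.53 184.19]
  X 65 23 [173.14 176.12 180.74 185.11]
  X 70 22 [174.32 177.87 182.66 185.65]
  X 75 22 [171.23 177.16 180.68 181.57]
  cell/contact ends 152 [172.99 184.91]
scene
  X 20 33 [178.39 183.61 190.34 192.13]
  X 25 23 [178.27 185.43 190.45 191.07]
  X 30 6 [182.27 187.01 188.26 188.44]
  X 45 20 [ 64.15  96.56 121.79 161.42]
  X 50 110 [ 67.31 100.9  129.01 179.92]
  X 55 120 [ 71.9  108.34 175.16 178.9 ]
  X 60 44 [105.71 129.78 177.93 181.41]
  X 65 30 [126.27 132.46 178.2  180.8 ]
  X 70 25 [125.14 175.1  178.31 179.24]
  X 75 14 [124.12 127.07 176.42 177.2 ]
  cell/contact ends 182 [141.13 181.64]
```

```bash
python3 -m inch '[{"tx":0,"ty":0,"tz":0,"wx":0,"wy":0,"wz":0,"fingers":0},{"tx":0,"ty":0,"tz":0,"wx":0,"wy":0,"wz":0,"fingers":0},{"tx":0,"ty":0,"tz":0,"wx":0,"wy":0,"wz":0,"fingers":0},{"tx":0,"ty":0,"tz":0,"wx":0,"wy":0,"wz":0,"fingers":0},{"tx":0,"ty":0,"tz":0,"wx":0,"wy":0,"wz":0,"fingers":0},{"tx":0,"ty":0,"tz":0,"wx":0,"wy":0,"wz":0,"fingers":0}]' >/dev/null
python3 - <<'E'
from goal import *
v=np.array([-u[1],u[0]]);im,d,p=snap("wrist");P=cloud("wrist",d,p)[1];X=(P[:,:2]-ax)@u;Y=(P[:,:2]-ax)@v
m=(X>18)&(X<40)&(abs(Y)<36)&(P[:,2]>150)&(P[:,2]<320);B=np.c_[X[m],P[m,2]]
s=least_squares(lambda q:np.hypot(B[:,0]-q[0],B[:,1]-q[1])-7.5,[30,178],loss="soft_l1").x;print("bar centre X,z",s,"joint",np.radians(58)-np.arctan2(s[1]-165,165-s[0]),np.percentile(P[m,2],98))
z=np.load("w9.npz");P=cloud("wrist",z["d"],(z["p"],z["R"]))[1];X=(P[:,:2]-ax)@u;Y=(P[:,:2]-ax)@v
m=(X>80)&(X<106)&(abs(Y)<36)&(abs(Y)>14)&(P[:,2]>274)&(P[:,2]<295);B=np.c_[X[m],P[m,2]]
s=least_squares(lambda q:np.hypot(B[:,0]-q[0],B[:,1]-q[1])-7.5,[94,281],loss="soft_l1").x;print("raised centre",s,np.arctan2(s[1]-165,165-s[0]))
E
```

```text
bar centre X,z [ 30.84 181.66] joint 0.8887581205298117 190.1494101355817
raised centre [ 96.63 281.4 ] 1.0397114614518217
```

The bar has swung about 0.92 rad from its raised place and is steady, so the catch holds it. Handing in.

```bash
python3 -c "
from rig import manip
print(manip.job_done(), manip.state()['t'])"
```

```text
the job is handed in; nothing more can be done
the job is handed in; nothing more can be done
```

I handed the job in at about 32 s: the cell measured seated and upright in its nest, the nest is in its detent under the test head, and the catch holds the contact arm at about 0.92 rad by measurement. No verdict came back, and I viewed 12 pictures against the limit of 10.

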